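# Ballast and load the test stand, then preset its gauge

### The job

Get the load stand ready for a test. First put each flat steel ballast plate on the stand's front apron and push it over the raised lip until it drops flat into a pocket under the clear cover, one plate to a pocket; then push every clip-on weight down onto the load bar until its sprung gate snaps shut under the bar, and let it hang upright there. Last, turn the gauge's knob until the pointer is level with the index tab on the other side of the scale, and leave the vial and the cuvette box where they are.

Things in the scene. Friction and masses are not known exactly. Their poses are not given: they have to be found in the camera images.
- stand: fixed metal load stand; origin on the bench under the lip's inner edge, mid-width; +x = push direction, z up. Apron in front: x -85 to -9 mm, 116 wide, top 10 mm up, open at front and sides. A ramp rises 3 mm to the lip (x -4 to 0, 13 mm high). Beyond lie two pockets (see the lane points), roofed from x 16 to 55 by a clear cover (33 to 36 mm up). Load bar at x 80
- bar_mid (a point): middle of the load bar's axis, 105 mm above the bench, axes as the stand's. Round steel bar 10 mm thick along the stand's y, between two posts (16 x 14 mm, 116 mm high) at y = +93 and -93 mm; free length 172 mm, room for three weights side by side; 60 mm free below it
- lane_left (a point): point on the apron's top, 52 mm before the lip's inner edge, in line with the left pocket: lay a plate here, then push it along the stand's +x. Pocket: x 0 to 50 mm, floor 2 mm up, 48 mm wide, centre line 26 mm left of the stand's; 4 mm wall between the pockets, walls 33 mm high from x = -18 on; outer cheeks flare out to x = -30
- lane_right (a point): the same for the right pocket, 26 mm to the right of the stand's middle
- knob_grip (a point): gauge knob (on a fixed grey box 120 x 104 x 40 mm with a white scale on top): point on its upright axis at the height to grip. Its bar grip, 38 x 14 mm, 32 mm high (7 mm above the point), lies along this point's x; the point turns with the knob
- knob (a joint): knob angle in rad, 0 to 6.6, grows as it turns clockwise seen from above; light friction holds it. Each rad moves the pointer 12 mm along the index tip's +x (away from the robot); at the start the pointer is always short of the index
- pointer_tip (a point): tip of the dark pointer at the left edge of the scale, driven by the knob along the scale
- index_tip (a point): tip of the dark index tab (the mark) at the right edge of the scale, facing the pointer; x runs along the scale, away from the robot. It is not to be moved
- clip0_handle (a point): clip-on weight, about 140 g, steel, 100 mm high, standing on two legs (54 mm over both along x, 24 mm along y, mouth between them 30 mm wide, shoulders 64 mm up). Point: centre of its upright black handle (14 x 14 mm, from 64 to 100 mm above the feet), 82 mm above the feet. Axes as the seat's. May be absent
- clip0_seat (a point): the same weight: centre of the place, 45 mm above its feet, where a 10 mm bar along the weight's y sits when fully home under the V-shaped roof between the legs; x runs from leg to leg (either way round will do), z up. Its mass is low down, so it hangs upright on the bar
- clip0_gate (a joint): sprung gate across the mouth of that weight, 7 mm above its feet, 28 mm long, hinged at its -x leg: 0 = shut, up to 1.4 rad as it swings inward (up). About 4 N starts to open it, some 10 N pass the bar; it flicks shut once the bar's axis is about 39 mm above the feet
- clip1_handle (a point): clip-on weight, about 140 g, steel, 100 mm high, standing on two legs (54 mm over both along x, 24 mm along y, mouth between them 30 mm wide, shoulders 64 mm up). Point: centre of its upright black handle (14 x 14 mm, from 64 to 100 mm above the feet), 82 mm above the feet. Axes as the seat's. May be absent
- clip1_seat (a point): the same weight: centre of the place, 45 mm above its feet, where a 10 mm bar along the weight's y sits when fully home under the V-shaped roof between the legs; x runs from leg to leg (either way round will do), z up. Its mass is low down, so it hangs upright on the bar
- clip1_gate (a joint): sprung gate across the mouth of that weight, 7 mm above its feet, 28 mm long, hinged at its -x leg: 0 = shut, up to 1.4 rad as it swings inward (up). About 4 N starts to open it, some 10 N pass the bar; it flicks shut once the bar's axis is about 39 mm above the feet
- clip2_handle (a point): clip-on weight, about 140 g, steel, 100 mm high, standing on two legs (54 mm over both along x, 24 mm along y, mouth between them 30 mm wide, shoulders 64 mm up). Point: centre of its upright black handle (14 x 14 mm, from 64 to 100 mm above the feet), 82 mm above the feet. Axes as the seat's. May be absent
- clip2_seat (a point): the same weight: centre of the place, 45 mm above its feet, where a 10 mm bar along the weight's y sits when fully home under the V-shaped roof between the legs; x runs from leg to leg (either way round will do), z up. Its mass is low down, so it hangs upright on the bar
- clip2_gate (a joint): sprung gate across the mouth of that weight, 7 mm above its feet, 28 mm long, hinged at its -x leg: 0 = shut, up to 1.4 rad as it swings inward (up). About 4 N starts to open it, some 10 N pass the bar; it flicks shut once the bar's axis is about 39 mm above the feet
- plate0_mid (a point): flat square steel ballast plate, 40 x 40 x 10 mm, about 110 g; point at its centre, axes along its sides. May be absent
- plate1_mid (a point): flat square steel ballast plate, 40 x 40 x 10 mm, about 110 g; point at its centre, axes along its sides. May be absent
- vial: bystander: small capped glass vial, 27 mm in diameter, 57 mm high, origin at its base; leave it alone
- cuvettes: bystander: open blue box of cuvettes, 60 x 110 x 36 mm, origin at the centre of its base; leave it alone
Not all that is in view belongs to the job. Leave any green or red look-alike of the part that bears plate1_mid alone.

How it is judged (in metres and radians):
On the way, in this order (a step that is already met when the one before it is completed fails the run):
1. every ballast plate present lies in a pocket behind the lip (z of each of plate0_mid, plate1_mid in the frame of stand below 0.011 m and x of plate0_mid in the frame of stand between 0.015 and 0.035 m and y of plate0_mid in the frame of stand between -0.05 and 0.05 m and x of plate1_mid in the frame of stand between 0.015 and 0.035 m and y of plate1_mid in the frame of stand between -0.05 and 0.05 m), for 0.2 s.
2. every clip-on weight present is on the load bar with its gate shut (x of clip0_seat in the frame of bar_mid between -0.008 and 0.008 m and z of clip0_seat in the frame of bar_mid between -0.008 and 0.008 m and y of clip0_seat in the frame of bar_mid between -0.088 and 0.088 m and value of joint each of clip0_gate, clip1_gate, clip2_gate below 0.15 rad and x of clip1_seat in the frame of bar_mid between -0.008 and 0.008 m and z of clip1_seat in the frame of bar_mid between -0.008 and 0.008 m and y of clip1_seat in the frame of bar_mid between -0.088 and 0.088 m and x of clip2_seat in the frame of bar_mid between -0.008 and 0.008 m and z of clip2_seat in the frame of bar_mid between -0.008 and 0.008 m and y of clip2_seat in the frame of bar_mid between -0.088 and 0.088 m), for 0.2 s.
3. the pointer is level with the index tab (x of pointer_tip in the frame of index_tip between -0.0025 and 0.0025 m), for 0.2 s.
At the end, for the whole second after the job is handed in: plates flat in a pocket (centre under 11 mm up, 15 to 35 mm past the lip); weights on the bar (seat within 8 mm of its axis in height and fore-aft), gates shut (under 0.15 rad), tilt under 0.35 rad, all at rest; pointer and index tips within 2.5 mm along the scale (all of step 1 and all of step 2 and all of step 3 and angle between each of clip0_seat, clip1_seat, clip2_seat's own z axis and vertical below 0.35 rad and linear speed of each of clip0, clip1, clip2, plate0, plate1 below 0.05 m/s); the robot touches nothing.
It fails at once if the index tab was moved (distance of index_tip from where it was at the start of the episode above 0.006 m).
It fails at once if the vial or the cuvette box was pushed more than 25 mm or tipped (distance of any of vial, cuvettes from where it was at the start of the episode above 0.025 m or angle between vial's own z axis and vertical above 0.5 rad).
Of clip0, clip1, clip2 only 2 to 3 are there at a start; the rules pass over those that are not, and their reading is None.
Of plate0, plate1 only 1 to 2 are there at a start; the rules pass over those that are not, and their reading is None.
At some moment in a run one of plate0, plate1 may be knocked a few centimetres aside while the robot is not near it.
Once in a run the grip may slacken for a moment while it holds something.
It also fails if it takes over 210 s, if anything falls off the work surface, if the arm or the gripper's body presses on something with over 40 N, if the wrist force passes 120 N, or if a joint passes its speed limit or range.

### The arm

A 6-joint arm with a two-finger parallel gripper is mounted at the origin on a cart in front of the work surface, level with it; the furniture and walls round the work are solid. World frame = base frame: x ahead of the robot, y to its left, z up, the work surface at z = 0. Lengths are in m, angles in degrees, forces in N, time in s.
With the tool pointing down it reaches from about 0.275 to 0.775 m from the base axis. Payload 14.6 kg.
Tool frame: the origin (TCP) lies midway between the tips of the shut fingers; the grasp point (between the pads) lies 19 mm behind it; z points along the fingers, y is the line along which they close (so a half turn about z gives the same grasp; the last joint's range is limited). The gripper opens to 85 mm and grips with 20 to 120 N. Pads are 22 mm wide; open, the fingers measure 114 mm over their backs; the gripper's body (76 mm by 85 mm) begins 54 mm behind the grasp point. The pads swing forward as they close: fully open they stand 13 mm farther back than shut.
Start: joints at [63.581, 15.075, -2.767, 72.158, 0, 81.102], TCP at [0.158, 0.501, 0.231] pointing down, gripper open.
Joint ranges: [-151.79, 151.79], [-50.71, 97.33], [-67.44, 78.34], [-121.81, 120.89], [-77.56, 73.72], [-180, 180]. Speed limits (degrees/s): [108.29, 108.29, 147.25, 159.86, 180, 180].

### API

Orientations are given as a 3x3 rotation matrix whose columns are the frame's x, y, z axes.
In Python, from bench import bot, cams, order gives the robot as it stands.
- The arm moves only by the tool step_arm, never from a script. Its argument "series" is a list that holds one entry, the list of rows, each a list of 4 numbers: the shift along the tool's x, y, z each as a share of 0.75 m, from -1 to 1, then the turn about the tool's z as a share of 1.5 rad, from -1 to 1. A call has 1 to 8 rows; each row shifts and turns the commanded pose from where the row before left it, along the tool's axes as they then stand; what a row does not reach is not made up. A row lasts 1/8 s, in which the tool goes at most 62.5 mm and 10.7 degrees, less where a joint would pass 70% of its speed; a pose out of reach is approached as far as the arm can. A call with a number of a shift or a turn outside -1 to 1 is refused whole. A call with a gripper value outside its range is refused whole. "jaw" is the opening, from -1 (shut) to 1 (fully open), so that 0 is half open, set as the call begins (left out, the last holds). The fingers move at their own pace and stop on an object; "newtons" is the grip in N (left out, the last holds). Time passes only in rows, so rows that do not move let the fingers close. It gives the time, the measured TCP pose, the force, the opening and the grip force at its end, in the units of the state.
- bot.state(): the state, without advancing time (a new reading comes with each control period).
- cams.capture(name): name is "side" or "top"; returns (picture, depth): 480x640x3 uint8, blue, green, red; 480x640 float32, m along the optical axis (not along the pixel's ray), 0 where there is no reading.
- cams.calibration(name): a dict with "mtx" (3x3 intrinsics, pixels), "k1" (the pictures are not rectified: a ray, as slopes to the right and down, at radius r is drawn at 1 + k1 r^2 times it, then the intrinsics apply), "eye" and "rotation" of the camera in the world. Camera axes: x right, y down, z forward; pixel columns grow to the right and rows downward; lengths in m; the calibration is good to about 2 mm. A picture is of the moment at which its call begins. calibration takes no time and is no camera call.
- order.finish_job(): hands the job in; it is judged then, once.
The state is a dict: "clock": time; "joint_pos": joint angles; "qvel": joint speeds; "tau": joint torques, N m; "eef_pos": TCP position; "tool_rot": TCP orientation; "contact_force": force on the tool from outside, world axes, zero at the start; "wrist_torque": the same for the moment, N m; "width": opening from 0.0 (shut) to 1.0 (fully open); "grasp_force": force on a finger pad.
Only numpy, scipy, OpenCV 4.12 (cv2) and the standard library are available. Lean on these libraries where they do the work, as an engineer would, in place of code of your own. Each camera call takes 0.05 s, during which the arm holds its last target. There are 200 camera calls.

## Working session

There is one attempt and no reset: what is moved stays moved. The work goes in short steps, Python scripts to look and compute and a tool call to move; the robot and the scene stay as the last step left them, time stands still between calls to the robot, and variables do not carry over. Pictures are saved under pics/ and viewed, at most 14 in all, crops included, and the job is handed in when it is done.

Besides the shell and the picture viewer there is one more tool, called by a JSON object that holds its "method" and its "body", one argument or row to a line. step_arm: Moves the arm, as the interface text tells. Shift numbers are shares of 0.75 m and turn numbers shares of 1.5 rad, none past 1 either way. Its arguments: {"type":"object","properties":{"series":{"type":"array","items":{"type":"array","items":{"type":"array","items":{"type":"number","minimum":-1,"maximum":1}}}},"jaw":{"type":"number"},"newtons":{"type":"number"}},"required":["series"]}

```bash
ls; mkdir -p pics; cat > h.py <<'E'
import numpy as np, cv2
from bench import bot, cams, order
def cap(n):
    im,d=cams.capture(n); np.savez(f'/tmp/{n}.npz',im=im,d=d); return im,d
def load(n):
    z=np.load(f'/tmp/{n}.npz'); return z['im'],z['d']
def rays(n,uv):
    c=cams.calibration(n); uv=np.atleast_2d(np.float64(uv))
    p=cv2.undistortPoints(uv[:,None],np.array(c['mtx']),np.array([c['k1'],0,0,0.]))[:,0]
    return np.array(c['eye']),np.c_[p,np.ones(len(p))],np.array(c['rotation'])
def plane(n,uv,z):
    e,r,R=rays(n,uv); w=r@R.T; return e+w*((z-e[2])/w[:,2])[:,None]
def deep(n,uv,d):
    e,r,R=rays(n,uv); return e+(r*np.atleast_1d(d)[:,None])@R.T
def cloud(n,d):
    v,u=np.mgrid[:480,:640]; P=deep(n,np.c_[u.ravel(),v.ravel()],d.ravel()).reshape(480,640,3); P[d==0]=np.nan; return P
def proj(n,P):
    c=cams.calibration(n); R=np.array(c['rotation']); q=(np.atleast_2d(P)-np.array(c['eye']))@R
    s=q[:,:2]/q[:,2:]; s=s*(1+c['k1']*(s**2).sum(1))[:,None]; m=np.array(c['mtx']); return np.c_[s,np.ones(len(s))]@m.T[:,:2]
E
python3 - <<'E'
from h import *
for n in('top','side'):
    im,d=cap(n); cv2.imwrite(f'pics/{n}0.png',im); c=cams.calibration(n); print(n,c)
print(bot.state())
E
```

```text
pics
top {'mtx': array([[524.41973673,   0.        , 330.3218079 ],
       [  0.        , 524.41973673, 240.93125131],
       [  0.        ,   0.        ,   1.        ]]), 'k1': -0.027640474058854142, 'eye': array([0.37171404, 0.21128804, 1.20875534]), 'rotation': array([[-0.00672776, -0.9913967 ,  0.13071848],
       [-0.9999611 ,  0.00741566,  0.0047764 ],
       [-0.00570468, -0.13068126, -0.99140802]])}
side {'mtx': array([[584.13996454,   0.        , 331.54825482],
       [  0.        , 584.13996454, 236.05916652],
       [  0.        ,   0.        ,   1.        ]]), 'k1': -0.04512864176652012, 'eye': array([ 0.02537716, -0.57014808,  0.68613343]), 'rotation': array([[ 0.84022946, -0.31440094,  0.44177653],
       [-0.54172475, -0.45153609,  0.70897775],
       [-0.02342522, -0.83502528, -0.5497127 ]])}
{'clock': 0.1, 'joint_pos': array([ 6.35823896e+01,  1.50974020e+01, -2.80010842e+00,  7.21569603e+01,
        4.27442403e-04,  8.11026319e+01]), 'qvel': array([ 0.01070417, -0.08993106,  0.18332971, -0.00859058, -0.03787851,
       -0.13645912]), 'tau': array([ 4.69284074e-03, -6.38581038e+01,  3.85064292e+01,  1.00621517e-02,
        8.21914483e-06,  2.30694081e-05]), 'eef_pos': array([0.15793883, 0.50043374, 0.23086145]), 'tool_rot': array([[-9.53610619e-01,  3.01042527e-01, -4.29654677e-04],
       [ 3.01042794e-01,  9.53610254e-01, -8.48098133e-04],
       [ 1.54409501e-04, -9.38099830e-04, -9.99999548e-01]]), 'contact_force': array([ 0.2215918 , -0.96898669, -0.29709424]), 'wrist_torque': array([-0.0199424 ,  0.02052638, -0.04759254]), 'grasp_force': 0.0, 'width': 0.999590459606775}
```

View pics/top0.png

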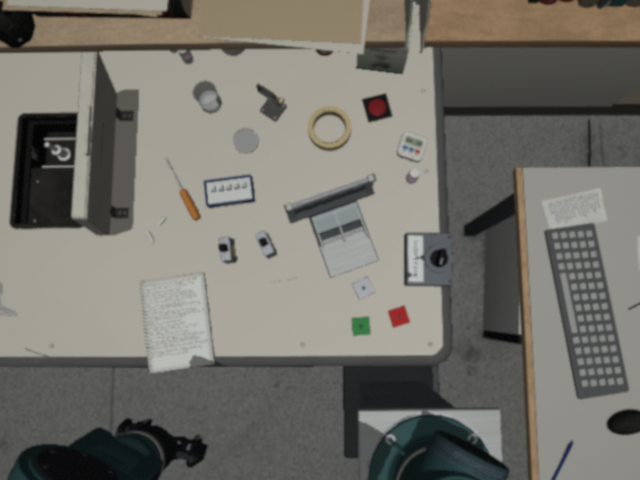

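View pics/side0.png

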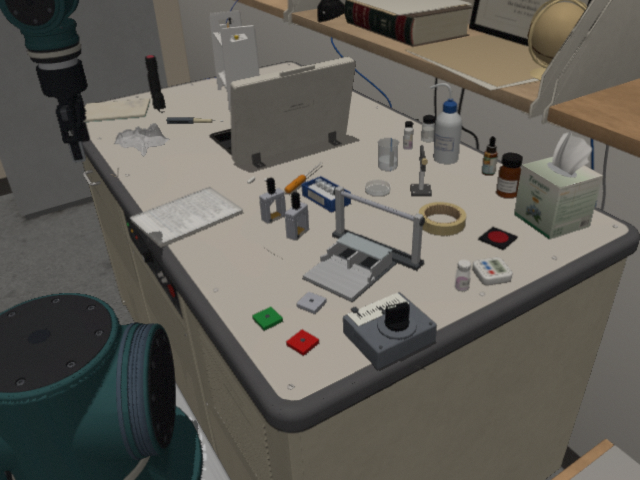

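Top view: grey plate at (363,288), with green and red decoys beside it. Clips are at (227,249) and (265,243), the stand's bar runs (290,213)–(374,180), and the knob is at (438,258). The side view agrees. Measuring next.

```bash
python3 - <<'E'
from h import *
im,d=load('top'); P=cloud('top',d)
z=P[...,2]
print('bench z',np.nanmedian(z[300:340,230:300]))
for n,(u0,v0,u1,v1) in dict(stand=(280,170,385,280),gauge=(400,225,460,295),clips=(210,225,285,275),plate=(345,270,380,305)).items():
    pass
S='side'; im2,d2=load(S); Q=cloud(S,d2)
A=np.concatenate([P.reshape(-1,3),Q.reshape(-1,3)]); src=np.r_[np.zeros(P.size//3),np.ones(Q.size//3)]
def sel(x0,x1,y0,y1,z0,z1,s): 
    m=(A[:,0]>x0)&(A[:,0]<x1)&(A[:,1]>y0)&(A[:,1]<y1)&(A[:,2]>z0)&(A[:,2]<z1)&(src==s); return A[m]
# bar
for s in(0,1):
    B=sel(.35,.6,.05,.35,.098,.135,s); 
    l=cv2.fitLine(np.float32(B[:,:2]),cv2.DIST_HUBER,0,.01,.01).ravel(); t=(B[:,:2]-l[2:])@l[:2]
    print('bar',s,len(B),l,l[2:]+l[:2]*t.min(),l[2:]+l[:2]*t.max(),B[:,2].max())
    K=sel(.25,.42,-.1,.05,.045,.09,s); r=cv2.minAreaRect(np.float32(K[:,:2])*1000); print('knob',len(K),r,K[:,2].max())
    G=sel(.25,.42,-.1,.08,.03,.046,s); print('box',len(G),cv2.minAreaRect(np.float32(G[:,:2])*1000),np.median(G[:,2]))
    for y0,y1 in((.30,.375),(.375,.46)):
        C=sel(.25,.45,y0,y1,.075,.11,s); print('handle',s,len(C),cv2.minAreaRect(np.float32(C[:,:2])*1000) if len(C)>2 else 0,C[:,2].max() if len(C) else 0)
        C=sel(.25,.45,y0,y1,.05,.068,s); print(' shoulder',len(C),cv2.minAreaRect(np.float32(C[:,:2])*1000) if len(C)>2 else 0)
big=cv2.resize(im[160:310,195:465],None,fx=2.9,fy=2.9,interpolation=cv2.INTER_CUBIC); cv2.imwrite('pics/c1.png',big)
big=cv2.resize(im2[170:380,240:450],None,fx=2.8,fy=2.8,interpolation=cv2.INTER_CUBIC); cv2.imwrite('pics/c2.png',big)
E
```

```text
bench z -0.001180685188296282
bar 0 108 [ 0.2580444  -0.96613306  0.59377426  0.29491928] [0.58875474 0.31371265] [0.60082729 0.26851234] 0.11854055960537213Traceback (most recent call last):
  File "<stdin>", line 16, in <module>
    return umr_maximum(a, axis, None, out, keepdims, initial, where)
ValueError: zero-size array to reduction operation maximum which has no identity
```

```bash
python3 - <<'E'
from h import *
im,d=load('top'); im2,d2=load('side')
big=cv2.resize(im[160:310,195:465],None,fx=2.9,fy=2.9,interpolation=cv2.INTER_CUBIC); cv2.imwrite('pics/c1.png',big)
big=cv2.resize(im2[170:380,240:450],None,fx=2.8,fy=2.8,interpolation=cv2.INTER_CUBIC); cv2.imwrite('pics/c2.png',big)
np.set_printoptions(precision=4,suppress=True)
for n,z in dict(clipA=((227,249),.05),clipB=((265,243),.05),plate=((363,288),.01),knob=((438,258),.07),b1=((287,213),.116),b2=((375,180),.116),gbox=((428,258),.04)).items():
    print(n,plane('top',z[0],z[1]), d[z[0][1],z[0][0]],deep('top',z[0],d[z[0][1],z[0][0]]))
for n,uv in dict(clipA=(270,190),clipB=(296,205),plate=(312,301),knob=(398,312)).items(): print('side',n,deep('side',uv,d2[uv[1],uv[0]]))
E
```

```text
clipA [[0.5081 0.4473 0.05  ]] 1.1450387 [[0.5054 0.4427 0.0725]]
clipB [[0.5209 0.3626 0.05  ]] 1.1258008 [[0.5154 0.357  0.0928]]
plate [[0.421  0.1433 0.01  ]] 1.19238 [[0.4209 0.1435 0.0122]]
knob [[ 0.4826 -0.0178  0.07  ]] 1.1312954 [[ 0.4815 -0.0156  0.081 ]]
b1 [[0.5762 0.3079 0.116 ]] 1.2174097 [[0.5958 0.3172 0.0109]]
b2 [[0.6463 0.1203 0.116 ]] 1.1292778 [[0.6488 0.1194 0.1058]]
gbox [[ 0.4856 -0.0014  0.04  ]] 1.1687196 [[ 0.4853 -0.0007  0.0439]]
side clipA [[0.5048 0.4468 0.0755]]
side clipB [[0.5179 0.356  0.0769]]
side plate [[0.4245 0.1433 0.0096]]
side knob [[ 0.483  -0.0278  0.0769]]
```

View pics/c1.png

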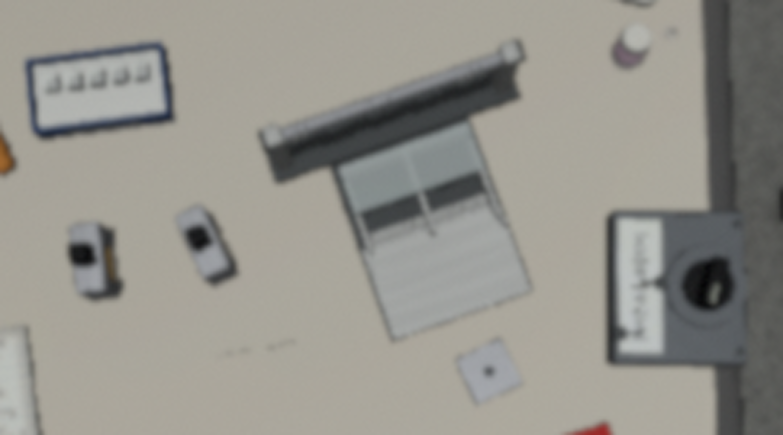

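View pics/c2.png

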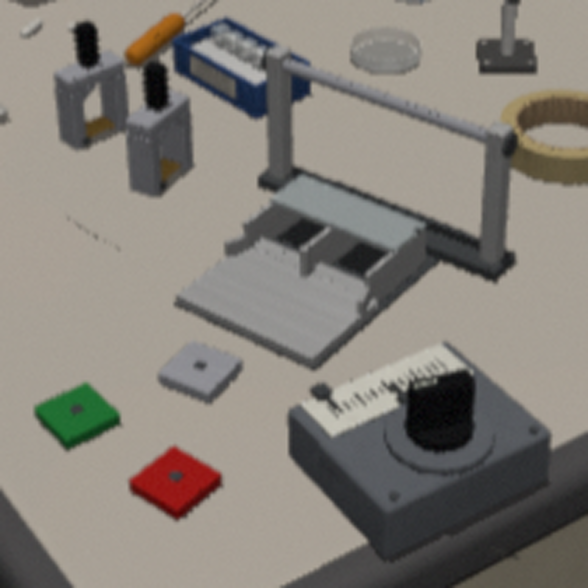

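Crops: one plate (c1 490,371), two clips (c1 85,255 and 200,237), posts at c1 (272,138) and (512,50). The pointer is at the scale's near left edge (c1 620,332) and the index on the right edge at c1 (658,283).

```bash
python3 - <<'E'
from h import *
np.set_printoptions(precision=4,suppress=True)
im,d=load('top'); im2,d2=load('side')
P=cloud('top',d); Q=cloud('side',d2)
def reg(C,x,y,z): 
    return (C[...,0]>x[0])&(C[...,0]<x[1])&(C[...,1]>y[0])&(C[...,1]<y[1])&(C[...,2]>z[0])&(C[...,2]<z[1])
def rect(n,C,x,y,z):
    B=C[reg(C,x,y,z)]
    if len(B)<5: print(n,len(B)); return
    r=cv2.minAreaRect(np.float32(B[:,:2]*1000)); print(n,len(B),'mean',B.mean(0),'med z',np.median(B[:,2]),'rect',np.array(r[0]),np.array(r[1]),r[2])
for s,C in(('top',P),('side',Q)):
    rect(s+' handleA',C,(.45,.56),(.40,.49),(.078,.115)); rect(s+' bodyA',C,(.45,.56),(.40,.49),(.045,.072))
    rect(s+' handleB',C,(.45,.57),(.31,.40),(.078,.115)); rect(s+' bodyB',C,(.45,.57),(.31,.40),(.045,.072))
    rect(s+' plate',C,(.38,.46),(.10,.18),(.005,.02))
    rect(s+' knob',C,(.43,.53),(-.06,.03),(.055,.095)); rect(s+' box',C,(.40,.57),(-.09,.08),(.034,.05))
    B=C[reg(C,(.55,.68),(.08,.34),(.09,.13))]; l=cv2.fitLine(np.float32(B[:,:2]),cv2.DIST_HUBER,0,.001,.001).ravel(); t=(B[:,:2]-l[2:])@l[:2]
    print(s,'bar',len(B),l,l[2:]+l[:2]*t.min(),l[2:]+l[:2]*t.max(),np.median(B[:,2]))
# colour: plate & apron by picking corners in c1
c=lambda p:np.array(p)/2.9+[195-.33,160-.33]
print('posts',plane('top',[c((272,136)),c((512,50))],.116))
print('apron front',plane('top',[c((393,339)),c((531,291))],.010))
print('cover front', plane('top',[c((362,213)),c((478,172))],.036),'back',plane('top',[c((337,168)),c((468,122))],.036))
print('plate',plane('top',[c(p) for p in((456,357),(497,338),(522,383),(480,404))],.010))
print('ptr,idx',plane('top',[c((627,332)),c((654,283))],.044))
c=lambda p:np.array(p)/2.8+[240-.33,170-.33]
print('side posts',plane('side',[c((278,57)),c((500,133))],.116),'apron',plane('side',[c((177,300)),c((314,362))],.010))
print('side plate',plane('side',[c(p) for p in((160,370),(193,343),(242,367),(207,396))],.010))
print('side ptr idx',plane('side',[c((326,390)),c((395,388))],.045))
E
```

```text
top handleA 62 mean [0.5083 0.4486 0.0946] med z 0.09677843862827973 rect [508.8247 450.0277] [13.8882 14.5814] 7.410477161407471
top bodyA 234 mean [0.5072 0.4474 0.0612] med z 0.06227510021358662 rect [508.9336 450.0764] [54.1168 25.0745] 7.214195251464844
top handleB 57 mean [0.5198 0.3618 0.0956] med z 0.09710956762255374 rect [520.6691 362.6637] [15.1885 14.8322] 25.424854278564453
top bodyB 216 mean [0.5186 0.3605 0.062 ] med z 0.062435512325378806 rect [520.5954 362.3952] [53.4954 24.2716] 25.178503036499023
top plate 304 mean [0.4227 0.143  0.0091] med z 0.009067283564910822 rect [430.9039 140.3952] [70.7998 57.4505] 14.294605255126953
top knob 170 mean [ 0.4847 -0.0219  0.0761] med z 0.08132051538031937 rect [485.5146 -22.7472] [32.1326 37.0991] 54.90642166137695
top box 2186 mean [ 0.4845 -0.0006  0.0407] med z 0.04043935842572777 rect [485.4505  -3.9528] [104.0341 119.9607] 89.40737915039062
top bar 516 [ 0.3284 -0.9445  0.6221  0.2166] [0.5884 0.3135] [0.6557 0.1199] 0.10817179983329439
side handleA 89 mean [0.5074 0.4477 0.0904] med z 0.09058459986867473 rect [508.5346 4
[... 911 characters left out ...]
186] 0.10803576292897654
posts [[0.59   0.3049 0.116 ]
 [0.6531 0.1282 0.116 ]]
apron front [[0.4476 0.2179 0.01  ]
 [0.4848 0.1085 0.01  ]]
cover front [[0.5443 0.2413 0.036 ]
 [0.5761 0.1504 0.036 ]] back [[0.5801 0.2607 0.036 ]
 [0.616  0.1577 0.036 ]]
plate [[0.4331 0.1685 0.01  ]
 [0.4478 0.136  0.01  ]
 [0.4124 0.1169 0.01  ]
 [0.3962 0.1501 0.01  ]]
ptr,idx [[0.4495 0.0385 0.044 ]
 [0.4871 0.0167 0.044 ]]
side posts [[0.5873 0.2985 0.116 ]
 [0.6504 0.1267 0.116 ]] apron [[0.4472 0.2143 0.01  ]
 [0.4868 0.1071 0.01  ]]
side plate [[0.4005 0.1565 0.01  ]
 [0.4322 0.1682 0.01  ]
 [0.4457 0.1292 0.01  ]
 [0.4122 0.1176 0.01  ]]
side ptr idx [[0.454  0.0463 0.045 ]
 [0.4891 0.0245 0.045 ]]
```

```bash
cat >> h.py <<'E'
YAW=np.radians(19.2); SX=np.array([np.cos(YAW),np.sin(YAW)]); SY=np.array([-SX[1],SX[0]]); SO=np.array([.546,.1907])
def st(x,y): return SO+SX*x+SY*y          # stand -> world xy
def ins(p): p=np.array(p)[:2]-SO; return np.array([p@SX,p@SY])
def yaw(): 
    R=bot.state()['tool_rot']; return np.degrees(np.arctan2(R[1,1],R[0,1]))
def rows(x,y,z,yw=None,n=None):
    "rows from the measured pose to TCP x,y,z with tool-y yaw yw (deg, mod 180)"
    s=bot.state(); R=s['tool_rot'].copy(); D=np.array([x,y,z])-s['eef_pos']
    dt=0 if yw is None else -np.radians((yw-yaw()+90)%180-90)
    n=n or max(1,int(np.ceil(np.linalg.norm(D)/.055)),int(np.ceil(abs(dt)/.17)))
    out=[]
    for i in range(n):
        a=R.T@(D/n)/.75; out.append([round(float(v),4) for v in (*a,dt/n/1.5)])
        c,q=np.cos(dt/n),np.sin(dt/n); R=R@np.array([[c,-q,0],[q,c,0],[0,0,1]])
    print(n,out); return out
E
python3 - <<'E'
from h import *
print(yaw()); rows(.4226,.1429,.09,112)
E
```

```text
72.4797615847689
9 [[-0.0533, -0.0387, 0.0209, -0.0511], [-0.0502, -0.0427, 0.0209, -0.0511], [-0.0468, -0.0464, 0.0209, -0.0511], [-0.0431, -0.0498, 0.0209, -0.0511], [-0.0392, -0.053, 0.0209, -0.0511], [-0.035, -0.0558, 0.0209, -0.0511], [-0.0306, -0.0583, 0.0209, -0.0511], [-0.0261, -0.0605, 0.0209, -0.0511], [-0.0214, -0.0623, 0.0209, -0.0511]]
```

{"method": "step_arm", "body": {
  "series": [
    [[-0.0533,-0.0387,0.021,-0.051],[-0.05,-0.0427,0.021,-0.051],[-0.0468,-0.0464,0.021,-0.051],[-0.043,-0.05,0.021,-0.051],[-0.039,-0.053,0.021,-0.051],[-0.035,-0.056,0.021,-0.051],[-0.0306,-0.058,0.021,-0.051],[-0.026,-0.0605,0.021,-0.051]]
  ]
}}

```text
clock: 1.1
eef_pos: [0.3933, 0.1813, 0.1048]
tool_rot: [[-0.953, -0.304, 0.0], [-0.304, 0.953, 0.0], [-0.0, 0.0, -1.0]]
contact_force: [0.5, 0.8, -0.1]
width: 0.998
grasp_force: 0.0
```

```bash
python3 - <<'E'
from h import *
print(yaw(),bot.state()['joint_pos']); rows(.4226,.1429,.05,112)
E
```

```text
107.6834731949718 [ 1.39418471e+01  1.09962525e+01 -2.93783171e+01  4.96209413e+01
  4.42491356e-03 -3.74162579e+00]
2 [[-0.0108, -0.0303, 0.0365, -0.0251], [-0.0096, -0.0307, 0.0365, -0.0251]]
```

{"method": "step_arm", "body": {
  "series": [
    [[-0.0108,-0.0303,0.0365,-0.025],[-0.0096,-0.0307,0.0365,-0.025],[0,0,0,0],[0,0,0,0]]
  ]
}}

```text
clock: 1.6
eef_pos: [0.4216, 0.1446, 0.0509]
tool_rot: [[-0.928, -0.371, -0.0], [-0.371, 0.928, 0.0], [0.0, 0.0, -1.0]]
contact_force: [-1.4, -0.3, -0.5]
width: 1.001
grasp_force: 0.0
```

```bash
python3 - <<'E'
from h import *
print(yaw()); rows(.4226,.1429,.001,112)
im,d=cap('side'); cv2.imwrite('pics/s1.png',cv2.resize(im[220:370,230:430],None,fx=3,fy=3))
E
```

```text
111.8039345989036
1 [[-0.0005, -0.0026, 0.0665, -0.0023]]
```

View pics/s1.png

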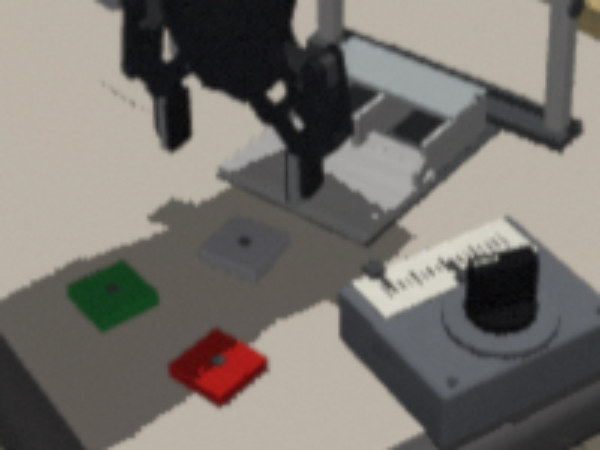

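The crop shows the fingers straddling the plate (plate at crop 243,247). Going down and gripping.

{"method": "step_arm", "body": {
  "series": [
    [[0,-0.0013,0.033,-0.002],[0,-0.0013,0.033,0],[0,0,0,0]]
  ]
}}

```text
clock: 2.02
eef_pos: [0.4215, 0.143, 0.0008]
tool_rot: [[-0.927, -0.375, -0.002], [-0.375, 0.927, -0.0], [0.002, 0.0, -1.0]]
contact_force: [0.9, -0.1, 0.7]
width: 1.003
grasp_force: 0.0
```

{"method": "step_arm", "body": {
  "series": [
    [[0,0,0,0],[0,0,0,0],[0,0,0,0],[0,0,0,0],[0,0,0,0],[0,0,0,0]]
  ],
  "jaw": -1,
  "newtons": 50
}}

```text
clock: 2.78
eef_pos: [0.423, 0.1427, 0.002]
tool_rot: [[-0.927, -0.375, 0.002], [-0.375, 0.927, 0.0], [-0.002, -0.0, -1.0]]
contact_force: [-3.8, 0.5, 15.0]
width: 0.449
grasp_force: 48.6
```

{"method": "step_arm", "body": {
  "series": [
    [[0,0,-0.03,0],[0,0,-0.03,0],[0,0,0,0]]
  ]
}}

```text
clock: 3.15
eef_pos: [0.4235, 0.1427, 0.0474]
tool_rot: [[-0.927, -0.375, 0.003], [-0.375, 0.927, 0.0], [-0.003, -0.001, -1.0]]
contact_force: [-0.6, 0.2, -1.7]
width: 0.447
grasp_force: 52.0
```

```bash
python3 - <<'E'
from h import *
rows(*st(-.056,.026),.045,109.2)
E
```

```text
2 [[-0.0513, 0.0182, 0.0017, 0.0164], [-0.0508, 0.0195, 0.0017, 0.0164]]
```

{"method": "step_arm", "body": {
  "series": [
    [[-0.0513,0.0182,0.0017,0.0164],[-0.0508,0.0195,0.0017,0.0164],[0,0,0,0],[0,0,0,0]]
  ]
}}

```text
clock: 3.65
eef_pos: [0.4827, 0.1964, 0.0427]
tool_rot: [[-0.944, -0.329, -0.002], [-0.329, 0.944, -0.0], [0.002, 0.0, -1.0]]
contact_force: [0.1, -0.5, -1.2]
width: 0.448
grasp_force: 51.9
```

```bash
python3 - <<'E'
from h import *
print(yaw(),ins(bot.state()['eef_pos']));rows(*st(-.056,.026),.0135,109.2)
im,d=cap('top'); im2,d=cap('side'); cv2.imwrite('pics/s2.png',np.hstack([cv2.resize(im[170:290,290:390],(500,600)),cv2.resize(im2[230:330,290:360],(300,600))]))
E
```

```text
109.22052886257467 [-0.05793552  0.02623534]
1 [[-0.0026, -0.0003, 0.0389, 0.0002]]
```

View pics/s2.png

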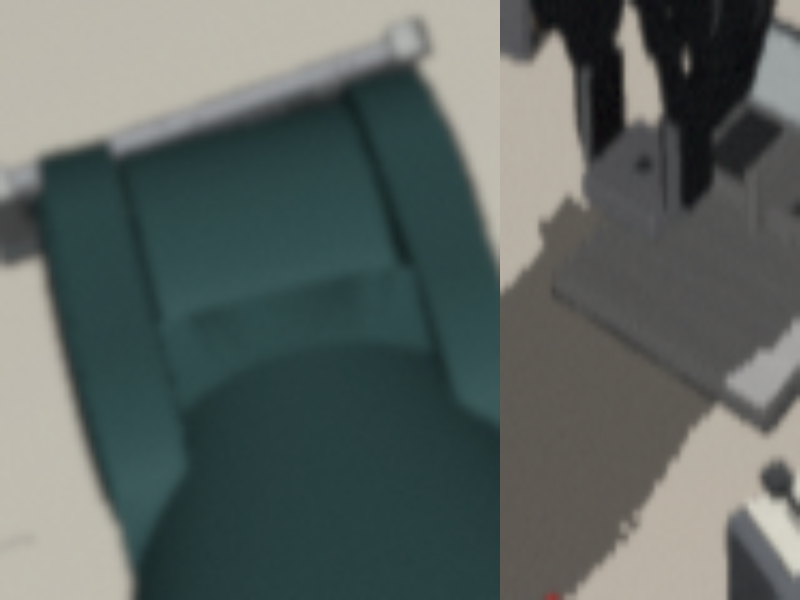

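The crop shows the plate held over the left lane. Setting it down.

{"method": "step_arm", "body": {
  "series": [
    [[-0.0026,0,0.0389,0],[0,0,0.0015,0],[0,0,0,0]]
  ]
}}

```text
clock: 4.12
eef_pos: [0.4851, 0.197, 0.0137]
tool_rot: [[-0.944, -0.329, -0.0], [-0.329, 0.944, -0.0], [0.0, 0.0, -1.0]]
contact_force: [0.1, 0.3, -1.2]
width: 0.447
grasp_force: 54.3
```

{"method": "step_arm", "body": {
  "series": [
    [[0,0,0,0],[0,0,0,0],[0,0,0,0],[0,0,-0.03,0],[0,0,-0.03,0],[0.04,0,0,0],[0.04,0,0,0],[0,0,0,0]]
  ],
  "jaw": 0.5
}}

```text
clock: 5.12
eef_pos: [0.427, 0.1772, 0.0584]
tool_rot: [[-0.944, -0.329, -0.001], [-0.329, 0.944, -0.0], [0.001, 0.0, -1.0]]
contact_force: [0.4, 0.0, -0.9]
width: 0.752
grasp_force: 0.0
```

{"method": "step_arm", "body": {
  "series": [
    [[0,0,0,0],[0,0,0,0],[0,0,0,0],[0,0,0,0],[0,0,0,0],[0,0,0,0]]
  ],
  "jaw": -1
}}

```text
clock: 5.88
eef_pos: [0.4288, 0.1776, 0.0582]
tool_rot: [[-0.944, -0.329, 0.0], [-0.329, 0.944, -0.0], [-0.0, -0.0, -1.0]]
contact_force: [0.0, -1.1, 0.1]
width: 0.003
grasp_force: 0.0
```

```bash
python3 - <<'E'
from h import *
print(yaw(),ins(bot.state()['eef_pos']));rows(*st(-.100,.026),.0145,109.2)
im,d=cap('side'); cv2.imwrite('pics/s3.png',cv2.resize(im[200:350,270:430],None,fx=3.5,fy=3.5))
E
```

```text
109.19350231764588 [-0.11500106  0.02615866]
1 [[-0.02, -0.0002, 0.0582, -0.0001]]
```

View pics/s3.png

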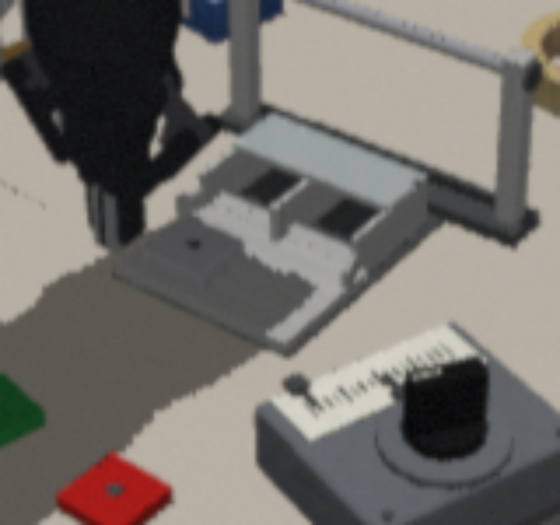

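Plate lies flat in the left lane. Lowering behind it and pushing.

{"method": "step_arm", "body": {
  "series": [
    [[-0.02,0,0.058,0],[0,0,0,0]]
  ]
}}

```text
clock: 6.18
eef_pos: [0.4419, 0.1823, 0.013]
tool_rot: [[-0.944, -0.329, -0.004], [-0.329, 0.944, -0.001], [0.004, 0.0, -1.0]]
contact_force: [0.3, -0.3, 1.0]
width: 0.003
grasp_force: 0.0
```

{"method": "step_arm", "body": {
  "series": [
    [[-0.014,0,0,0],[-0.014,0,0,0],[-0.014,0,0,0],[-0.014,0,0,0],[-0.014,0,0,0],[-0.01,0,-0.001,0],[0,0,0,0]]
  ]
}}

```text
clock: 7.05
eef_pos: [0.5002, 0.2024, 0.0154]
tool_rot: [[-0.944, -0.329, 0.0], [-0.329, 0.944, 0.0], [-0.0, -0.0, -1.0]]
contact_force: [-0.2, -0.1, -0.6]
width: 0.002
grasp_force: 0.0
```

```bash
python3 - <<'E'
from h import *
s=bot.state();print(yaw(),ins(s['eef_pos']),s['eef_pos'],s['contact_force']);rows(*st(-.03,.026),.019,109.2);rows(*st(-.01,.026),.019,109.2)
im,d=cap('side'); cv2.imwrite('pics/s4.png',cv2.resize(im[220:320,290:400],None,fx=5,fy=5))
E
```

```text
109.19503201735618 [-0.03936779  0.02613387] [0.50022743 0.20243346 0.01541727] [-0.15889576 -0.1437408  -0.63973635]
1 [[-0.0125, -0.0002, -0.0048, -0.0001]]
1 [[-0.0392, -0.0002, -0.0048, -0.0001]]
```

View pics/s4.png

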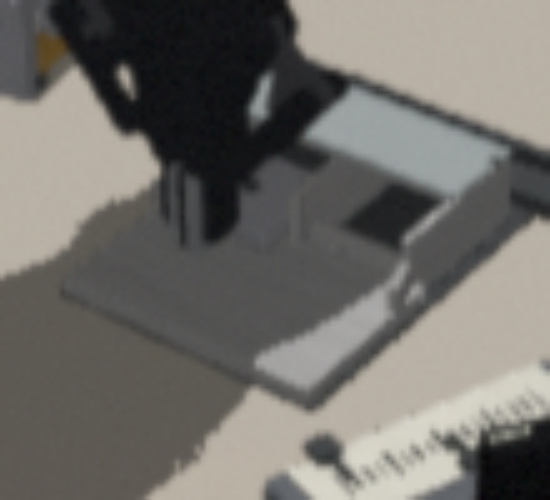

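The plate is at the lip, in the left lane. Continuing with the tip slightly higher.

{"method": "step_arm", "body": {
  "series": [
    [[-0.012,0,-0.001,0],[-0.01,0,-0.004,0],[-0.01,0,-0.002,0],[-0.008,0,0,0],[0,0,0,0]]
  ]
}}

```text
clock: 7.72
eef_pos: [0.5284, 0.2123, 0.0206]
tool_rot: [[-0.944, -0.329, 0.0], [-0.329, 0.944, 0.0], [-0.0, 0.0, -1.0]]
contact_force: [-0.5, -0.8, -0.1]
width: -0.001
grasp_force: 0.0
```

```bash
python3 - <<'E'
from h import *
s=bot.state();print(ins(s['eef_pos']),s['eef_pos'],s['contact_force'])
im,d=cap('side'); cv2.imwrite('pics/s5.png',cv2.resize(im[220:320,290:400],None,fx=5,fy=5))
E
```

```text
[-0.00957189  0.02617448] [0.52835262 0.21227068 0.02059024] [-0.46354891 -0.7760738  -0.09560163]
```

View pics/s5.png

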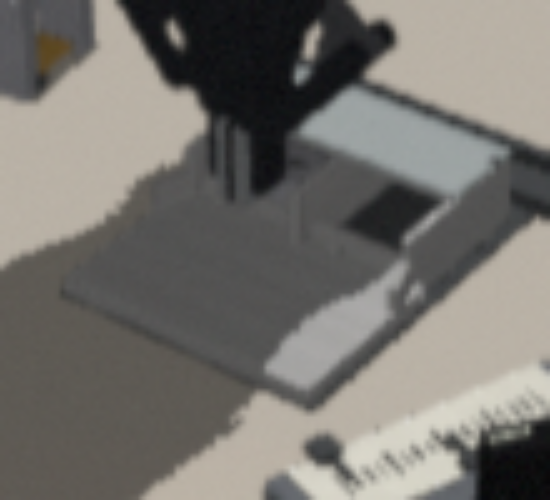

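{"method": "step_arm", "body": {
  "series": [
    [[-0.009,0,0,0],[0,0,0,0],[0.01,0,0,0],[0,0,-0.07,0],[0,0,-0.07,0],[0,0,-0.03,0],[0,0,0,0]]
  ]
}}

```text
clock: 8.65
eef_pos: [0.5275, 0.2119, 0.1497]
tool_rot: [[-0.944, -0.329, 0.003], [-0.329, 0.944, 0.001], [-0.003, -0.0, -1.0]]
contact_force: [0.1, 0.4, -0.4]
width: 0.003
grasp_force: 0.0
```

```bash
python3 - <<'E'
from h import *
s=bot.state();print(yaw(),ins(s['eef_pos']),s['eef_pos'],s['contact_force'])
r=rows(.5206,.3625,.15,115)  # clip B, closing along... placeholder yaw
rows(.5206,.3625,.15,25)
E
```

```text
109.19796231352007 [-0.0104839   0.02614542] [0.5275009  0.21194332 0.14969593] [ 0.09865065  0.41877086 -0.39782975]
3 [[-0.0191, 0.0642, -0.0001, -0.0225], [-0.0213, 0.0635, -0.0001, -0.0225], [-0.0234, 0.0628, -0.0001, -0.0225]]
9 [[-0.0064, 0.0214, -0.0, 0.1089], [-0.0028, 0.0222, -0.0, 0.1089], [0.0008, 0.0223, -0.0, 0.1089], [0.0044, 0.0219, -0.0, 0.1089], [0.0079, 0.0209, -0.0, 0.1089], [0.0112, 0.0193, -0.0, 0.1089], [0.0142, 0.0172, -0.0, 0.1089], [0.0168, 0.0147, -0.0, 0.1089], [0.019, 0.0117, -0.0, 0.1089]]
```

{"method": "step_arm", "body": {
  "series": [
    [[-0.0064,0.0214,0,0.109],[-0.0028,0.0222,0,0.109],[0.0008,0.0223,0,0.109],[0.0044,0.0219,0,0.109],[0.0079,0.021,0,0.109],[0.0112,0.0193,0,0.109],[0.0142,0.0172,0,0.109],[0.0168,0.0147,0,0.109]]
  ],
  "jaw": 0
}}

```text
clock: 9.65
eef_pos: [0.5205, 0.3459, 0.1466]
tool_rot: [[-0.558, 0.83, -0.002], [0.83, 0.558, -0.001], [0.0, -0.002, -1.0]]
contact_force: [-0.7, -0.4, 0.5]
width: 0.499
grasp_force: 0.0
```

```bash
python3 - <<'E'
from h import *
s=bot.state();print(yaw(),s['eef_pos'],s['joint_pos'],s['width'])
rows(.5206,.3625,.13,25)
im,d=cap('side'); im2,d2=cap('top')
P=cloud('top',d2);Q=cloud('side',d)
for n,C in(('top',P),('side',Q)):
    for yy in(.026,-.026):
        for x in(-.03,.004,.008,.012,.03):
            w=st(x,yy); m=np.hypot(C[...,0]-w[0],C[...,1]-w[1])<.004; m&=C[...,2]<.06; print(n,yy,x,m.sum(),np.round(np.nanmedian(C[m][:,2]),4) if m.any() else '')
cv2.imwrite('pics/s6.png',np.hstack([cv2.resize(im[220:320,290:400],(400,364),interpolation=2),cv2.resize(im2[180:280,290:400],(400,364),interpolation=2)]))
E
```

```text
33.9433247602851 [0.5205253  0.34593565 0.14663778] [ 2.61427133e+01  2.68962656e+01  2.46300541e+00  6.56911561e+01
 -3.34530560e-04  8.21994067e+01] 0.49930685848323786
1 [[0.0183, 0.0125, 0.0222, 0.1041]]
top 0.026 -0.03 9 0.0091
top 0.026 0.004 10 0.0116
top 0.026 0.008 7 0.0125
top 0.026 0.012 9 0.0102
top 0.026 0.03 9 0.0344
top -0.026 -0.03 10 0.0086
top -0.026 0.004 7 0.0006
top -0.026 0.008 10 0.0004
top -0.026 0.012 10 0.0005
top -0.026 0.03 9 0.0356
side 0.026 -0.03 7 0.0103
side 0.026 0.004 6 0.0126
side 0.026 0.008 10 0.0123
side 0.026 0.012 11 0.0129
side 0.026 0.03 10 0.034
side -0.026 -0.03 10 0.0115
side -0.026 0.004 2 0.0123
side -0.026 0.008 0 
side -0.026 0.012 1 0.0037
side -0.026 0.03 7 0.0355
```

View pics/s6.png

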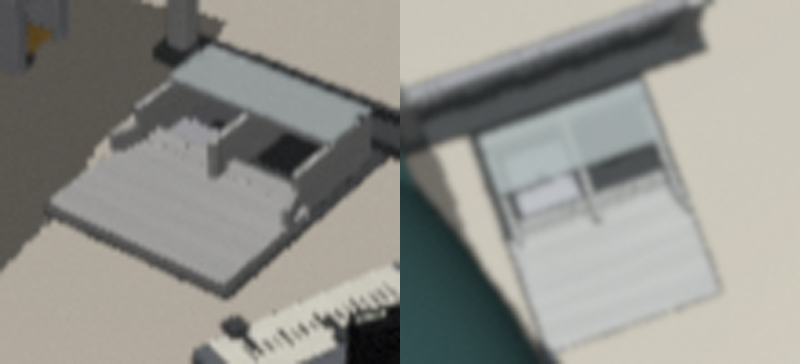

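Plate lies flat in the left pocket (top 12 mm up). Now clip B.

{"method": "step_arm", "body": {
  "series": [
    [[0.0183,0.0125,0.02,0.104],[0,0,0,0],[0,0,0,0],[0,0,0,0]]
  ]
}}

```text
clock: 10.25
eef_pos: [0.5216, 0.3618, 0.1336]
tool_rot: [[-0.43, 0.903, 0.0], [0.903, 0.43, 0.0], [-0.0, 0.0, -1.0]]
contact_force: [0.7, 0.3, 0.9]
width: 0.504
grasp_force: 0.0
```

```bash
python3 - <<'E'
from h import *
s=bot.state();print(yaw(),s['eef_pos'])
rows(.5206,.3625,.068,25)
E
```

```text
25.436035615003927 [0.52156342 0.36183563 0.13356158]
2 [[0.0007, -0.0004, 0.0437, 0.0025], [0.0007, -0.0004, 0.0437, 0.0025]]
```

{"method": "step_arm", "body": {
  "series": [
    [[0.001,0,0.0437,0.002],[0,0,0.0437,0.002],[0,0,0,0]]
  ]
}}

```text
clock: 10.62
eef_pos: [0.52, 0.3621, 0.0662]
tool_rot: [[-0.423, 0.906, -0.003], [0.906, 0.423, -0.002], [-0.0, -0.003, -1.0]]
contact_force: [0.5, -0.3, 1.0]
width: 0.496
grasp_force: 0.0
```

{"method": "step_arm", "body": {
  "series": [
    [[0,0,0,0],[0,0,0,0],[0,0,0,0],[0,0,0,0],[0,0,0,0]]
  ],
  "jaw": -1,
  "newtons": 80
}}

```text
clock: 11.25
eef_pos: [0.5218, 0.3634, 0.0694]
tool_rot: [[-0.422, 0.906, 0.002], [0.906, 0.422, 0.001], [-0.0, 0.002, -1.0]]
contact_force: [-1.2, -0.3, 6.7]
width: 0.146
grasp_force: 78.7
```

{"method": "step_arm", "body": {
  "series": [
    [[0,0,-0.05,0],[0,0,-0.06,0],[0,0,-0.06,0],[0,0,0,0],[0,0,0,0]]
  ]
}}

```text
clock: 11.88
eef_pos: [0.521, 0.363, 0.1951]
tool_rot: [[-0.422, 0.906, 0.0], [0.906, 0.422, 0.0], [-0.0, 0.0, -1.0]]
contact_force: [0.4, 0.4, -2.5]
width: 0.148
grasp_force: 78.5
```

```bash
python3 - <<'E'
from h import *
rows(*st(.080,-.045),.21,19.2)
E
```

```text
5 [[-0.0586, 0.0067, -0.004, 0.0134], [-0.0584, 0.0078, -0.004, 0.0134], [-0.0582, 0.009, -0.004, 0.0134], [-0.0581, 0.0102, -0.004, 0.0134], [-0.0578, 0.0114, -0.004, 0.0134]]
```

{"method": "step_arm", "body": {
  "series": [
    [[-0.0586,0.0067,-0.004,0.0134],[-0.0584,0.0078,-0.004,0.0134],[-0.0582,0.009,-0.004,0.0134],[-0.0581,0.0102,-0.004,0.0134],[-0.0578,0.0114,-0.004,0.0134],[0,0,0,0],[0,0,0,0]]
  ]
}}

```text
clock: 12.75
eef_pos: [0.6359, 0.1747, 0.2091]
tool_rot: [[-0.329, 0.944, -0.002], [0.944, 0.329, -0.0], [0.001, -0.002, -1.0]]
contact_force: [-0.2, 1.2, -0.7]
width: 0.147
grasp_force: 80.1
```

```bash
python3 - <<'E'
from h import *
s=bot.state();print(yaw(),s['eef_pos'],ins(s['eef_pos']),s['width'])
rows(*st(.080,-.045),.178,19.2)
im,d=cap('side'); Q=cloud('side',d)
# clip points & bar points in stand frame
R=np.stack([SX,SY]); S=(Q[...,:2]-SO)@R.T
m=(abs(S[...,1]+.045)<.03)&(abs(S[...,0]-.08)<.05)&(Q[...,2]>.10)&(Q[...,2]<.2)
for z in np.arange(.10,.2,.01):
    k=m&(abs(Q[...,2]-z)<.005); 
    if k.any(): print(round(z,3),k.sum(),np.round([S[k][:,0].min(),S[k][:,0].max(),S[k][:,1].min(),S[k][:,1].max()],4))
cv2.imwrite('pics/s7.png',cv2.resize(im[120:280,320:450],(650,600)*1 if 0 else (487,600),interpolation=2))
E
```

```text
19.208246921189463 [0.63591604 0.1746914  0.20914526] [ 0.07964989 -0.04468853] 0.14680642105827527
1 [[-0.0004, 0.0005, 0.0415, 0.0001]]
0.1 23 [ 0.0759  0.0812 -0.0717 -0.0151]
0.11 124 [ 0.0742  0.0861 -0.075  -0.0152]
0.14 34 [ 0.0501  0.1041 -0.0559 -0.0335]
0.15 142 [ 0.0485  0.1071 -0.0582 -0.0331]
0.16 119 [ 0.0499  0.1092 -0.057  -0.0332]
0.17 115 [ 0.0496  0.1055 -0.0566 -0.0337]
0.18 97 [ 0.0503  0.1052 -0.0564 -0.0315]
0.19 120 [ 0.0497  0.1062 -0.0583 -0.0325]
```

View pics/s7.png

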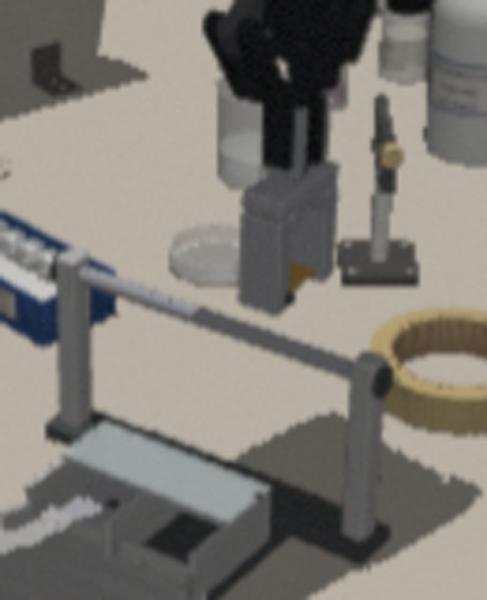

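Clip B is upright over the bar and centred. Pushing down.

{"method": "step_arm", "body": {
  "series": [
    [[0,0.0005,0.03,0],[0,0,0.015,0],[0,0,0.015,0],[0,0,0.015,0],[0,0,0.015,0],[0,0,0,0]]
  ]
}}

```text
clock: 13.55
eef_pos: [0.6347, 0.1744, 0.1403]
tool_rot: [[-0.329, 0.944, -0.006], [0.944, 0.329, -0.001], [0.001, -0.005, -1.0]]
contact_force: [-7.8, -2.0, -8.7]
width: 0.148
grasp_force: 79.1
```

{"method": "step_arm", "body": {
  "series": [
    [[0,0,0.009,0],[0,0,0.009,0],[0,0,0,0],[0,0,0,0]]
  ]
}}

```text
clock: 14.05
eef_pos: [0.637, 0.1747, 0.1291]
tool_rot: [[-0.329, 0.944, 0.0], [0.944, 0.329, 0.0], [-0.0, 0.0, -1.0]]
contact_force: [0.9, 1.0, -0.4]
width: 0.15
grasp_force: 80.7
```

{"method": "step_arm", "body": {
  "series": [
    [[0,0,0.003,0],[0,0,0,0],[0,0,0,0]]
  ]
}}

```text
clock: 14.42
eef_pos: [0.6381, 0.175, 0.128]
tool_rot: [[-0.329, 0.944, 0.003], [0.944, 0.329, 0.001], [-0.0, 0.003, -1.0]]
contact_force: [4.5, 1.2, 6.8]
width: 0.147
grasp_force: 82.0
```

{"method": "step_arm", "body": {
  "series": [
    [[0,0,0,0],[0,0,0,0],[0,0,0,0],[0,0,0,0],[0,0,-0.03,0],[0,0,-0.06,0],[0,0,-0.06,0],[0,0,0,0]]
  ],
  "jaw": 0
}}

```text
clock: 15.42
eef_pos: [0.638, 0.1749, 0.2427]
tool_rot: [[-0.329, 0.944, 0.005], [0.944, 0.329, 0.001], [-0.001, 0.005, -1.0]]
contact_force: [0.4, -0.4, -0.7]
width: 0.499
grasp_force: 0.0
```

```bash
python3 - <<'E'
from h import *
s=bot.state();print(yaw(),s['eef_pos'],s['joint_pos'])
rows(.5087,.4500,.22,7.2)
im,d=cap('side'); Q=cloud('side',d)
R=np.stack([SX,SY]); S=(Q[...,:2]-SO)@R.T
m=(abs(S[...,1]+.045)<.03)&(abs(S[...,0]-.08)<.05)
for z in np.arange(.05,.2,.01):
    k=m&(abs(Q[...,2]-z)<.005); 
    if k.any(): print(round(z,3),k.sum(),np.round([S[k][:,0].min(),S[k][:,0].max(),S[k][:,1].min(),S[k][:,1].max()],4))
m=(abs(Q[...,0]-.5087)<.05)&(abs(Q[...,1]-.45)<.04)&(Q[...,2]>.045)&(Q[...,2]<.072); print(cv2.minAreaRect(np.float32(Q[m][:,:2]*1000)))
E
```

```text
19.21444409781045 [0.63804235 0.17490667 0.2426952 ] [ 8.28024014e+00  2.89107194e+01  2.09267879e+01  8.17059280e+01
 -8.56327402e-04  7.90659522e+01]
6 [[0.0672, -0.007, 0.0049, 0.0233], [0.0669, -0.0094, 0.0049, 0.0233], [0.0665, -0.0117, 0.0049, 0.0233], [0.0661, -0.014, 0.0049, 0.0233], [0.0656, -0.0163, 0.0049, 0.0233], [0.0649, -0.0186, 0.0049, 0.0233]]
0.06 39 [ 0.0539  0.1072 -0.0569 -0.0342]
0.07 132 [ 0.0515  0.1074 -0.0576 -0.0336]
0.08 101 [ 0.0518  0.1049 -0.0574 -0.0334]
0.09 67 [ 0.0528  0.1017 -0.0576 -0.0332]
0.1 78 [ 0.0517  0.1087 -0.0716 -0.0333]
0.11 160 [ 0.0525  0.1064 -0.0749 -0.016 ]
0.12 198 [ 0.0514  0.1084 -0.058  -0.0312]
0.13 43 [ 0.0587  0.0942 -0.0527 -0.0373]
0.14 43 [ 0.0724  0.0901 -0.0525 -0.0374]
0.15 48 [ 0.0733  0.0885 -0.0524 -0.0376]
0.16 36 [ 0.0715  0.0897 -0.0514 -0.0367]
((509.650634765625, 448.463134765625), (57.45840072631836, 28.295616149902344), 7.329421520233154)
```

Clip B hangs upright on the bar (feet about 60 mm up). Now clip A.

{"method": "step_arm", "body": {
  "series": [
    [[0.0672,-0.007,0.005,0.0233],[0.0669,-0.0094,0.005,0.0233],[0.0665,-0.0117,0.005,0.0233],[0.0661,-0.014,0.005,0.0233],[0.0656,-0.0163,0.005,0.0233],[0.0649,-0.0186,0.005,0.0233],[0,0,0,0],[0,0,0,0]]
  ]
}}

```text
clock: 16.48
eef_pos: [0.5073, 0.4494, 0.2159]
tool_rot: [[-0.126, 0.992, -0.001], [0.992, 0.126, -0.001], [-0.001, -0.001, -1.0]]
contact_force: [-0.3, 0.1, 0.2]
width: 0.499
grasp_force: 0.0
```

```bash
python3 - <<'E'
from h import *
s=bot.state();print(yaw(),s['eef_pos'])
rows(.5087,.4500,.068,7.2)
E
```

```text
7.225824013071145 [0.50733869 0.44939891 0.21588253]
3 [[0.0003, 0.0007, 0.0657, 0.0001], [0.0003, 0.0007, 0.0657, 0.0001], [0.0003, 0.0007, 0.0657, 0.0001]]
```

{"method": "step_arm", "body": {
  "series": [
    [[0.0003,0.0007,0.0657,0],[0.0003,0.0007,0.0657,0],[0,0,0.033,0],[0,0,0.033,0],[0,0,0,0]]
  ]
}}

```text
clock: 17.1
eef_pos: [0.5082, 0.4485, 0.0672]
tool_rot: [[-0.124, 0.992, -0.003], [0.992, 0.124, -0.002], [-0.002, -0.003, -1.0]]
contact_force: [-0.4, -0.3, -0.4]
width: 0.502
grasp_force: 0.0
```

{"method": "step_arm", "body": {
  "series": [
    [[0,0,0,0],[0,0,0,0],[0,0,0,0],[0,0,0,0],[0,0,0,0]]
  ],
  "jaw": -1,
  "newtons": 80
}}

```text
clock: 17.73
eef_pos: [0.5093, 0.4507, 0.0703]
tool_rot: [[-0.125, 0.992, 0.002], [0.992, 0.125, 0.001], [0.001, 0.002, -1.0]]
contact_force: [-0.4, -0.6, 6.8]
width: 0.145
grasp_force: 79.0
```

{"method": "step_arm", "body": {
  "series": [
    [[0,0,-0.05,0],[0,0,-0.07,0],[0,0,-0.07,0],[0,0,0,0],[0,0,0,0]]
  ]
}}

```text
clock: 18.35
eef_pos: [0.5083, 0.4503, 0.2109]
tool_rot: [[-0.125, 0.992, -0.0], [0.992, 0.125, -0.0], [-0.0, -0.0, -1.0]]
contact_force: [-0.7, 0.4, -2.3]
width: 0.146
grasp_force: 78.5
```

```bash
python3 - <<'E'
from h import *
s=bot.state();print(yaw(),s['eef_pos'])
rows(*st(.081,.045),.215,19.2)
E
```

```text
7.197651246273968 [0.50833082 0.45030583 0.21088818]
4 [[-0.0671, 0.0249, -0.0014, -0.0349], [-0.0684, 0.0214, -0.0014, -0.0349], [-0.0694, 0.0177, -0.0014, -0.0349], [-0.0702, 0.0141, -0.0014, -0.0349]]
```

{"method": "step_arm", "body": {
  "series": [
    [[-0.0671,0.0249,-0.0014,-0.035],[-0.0684,0.0214,-0.0014,-0.035],[-0.0694,0.0177,-0.0014,-0.035],[-0.07,0.0141,-0.0014,-0.035],[0,0,0,0],[0,0,0,0]]
  ]
}}

```text
clock: 19.1
eef_pos: [0.6073, 0.26, 0.2144]
tool_rot: [[-0.329, 0.944, -0.002], [0.944, 0.329, -0.0], [0.0, -0.002, -1.0]]
contact_force: [-0.4, 0.3, -1.0]
width: 0.149
grasp_force: 78.4
```

```bash
cat >> h.py <<'E'
def chk(Q,yy,zs):
    R=np.stack([SX,SY]); S=(Q[...,:2]-SO)@R.T
    m=(abs(S[...,1]-yy)<.03)&(abs(S[...,0]-.08)<.05)
    for z in zs:
        k=m&(abs(Q[...,2]-z)<.005)
        if k.any(): print(round(z,3),k.sum(),np.round([S[k][:,0].min(),S[k][:,0].max(),S[k][:,1].min(),S[k][:,1].max()],4))
E
python3 - <<'E'
from h import *
s=bot.state();print(yaw(),s['eef_pos'],ins(s['eef_pos']),s['width'])
rows(*st(.081,.045),.14,19.2,5)
im,d=cap('side'); chk(cloud('side',d),.045,np.arange(.10,.22,.01))
E
```

```text
19.18652024012744 [0.60730317 0.26000703 0.2143657 ] [0.08068603 0.04529135] 0.14928129383122307
5 [[-0.0001, 0.0001, 0.0198, -0.0], [-0.0001, 0.0001, 0.0198, -0.0], [-0.0001, 0.0001, 0.0198, -0.0], [-0.0001, 0.0001, 0.0198, -0.0], [-0.0001, 0.0001, 0.0198, -0.0]]
0.1 24 [0.0757 0.0832 0.0163 0.0748]
0.11 106 [0.074  0.0869 0.0153 0.0749]
0.14 3 [0.055  0.0977 0.0391 0.0459]
0.15 129 [0.0506 0.1063 0.0315 0.0586]
0.16 116 [0.0496 0.1086 0.0324 0.0609]
0.17 116 [0.0502 0.1077 0.0329 0.0584]
0.18 110 [0.0521 0.1068 0.0333 0.0587]
0.19 98 [0.0506 0.1083 0.0315 0.0584]
0.2 123 [0.0506 0.1105 0.032  0.058 ]
0.21 141 [0.0508 0.1086 0.0332 0.06  ]
```

{"method": "step_arm", "body": {
  "series": [
    [[0,0,0.03,0],[0,0,0.015,0],[0,0,0.015,0],[0,0,0.015,0],[0,0,0.015,0],[0,0,0.012,0],[0,0,0.012,0],[0,0,0,0]]
  ]
}}

```text
clock: 20.15
eef_pos: [0.6081, 0.2601, 0.1295]
tool_rot: [[-0.329, 0.944, 0.0], [0.944, 0.329, 0.0], [-0.0, 0.0, -1.0]]
contact_force: [0.1, -0.7, -1.3]
width: 0.148
grasp_force: 79.7
```

{"method": "step_arm", "body": {
  "series": [
    [[0,0,0.003,0],[0,0,0,0],[0,0,0,0]]
  ]
}}

```text
clock: 20.52
eef_pos: [0.6085, 0.2603, 0.1289]
tool_rot: [[-0.329, 0.944, 0.002], [0.944, 0.329, 0.001], [-0.0, 0.002, -1.0]]
contact_force: [-0.9, -0.1, 8.2]
width: 0.145
grasp_force: 81.2
```

{"method": "step_arm", "body": {
  "series": [
    [[0,0,0,0],[0,0,0,0],[0,0,0,0],[0,0,0,0],[0,0,-0.03,0],[0,0,-0.06,0],[0,0,-0.06,0],[0,0,0,0]]
  ],
  "jaw": 0
}}

```text
clock: 21.52
eef_pos: [0.6091, 0.2604, 0.2436]
tool_rot: [[-0.329, 0.944, 0.005], [0.944, 0.329, 0.002], [-0.0, 0.005, -1.0]]
contact_force: [0.4, 0.3, -0.6]
width: 0.499
grasp_force: 0.0
```

```bash
python3 - <<'E'
from h import *
s=bot.state();print(yaw(),s['eef_pos'])
im,d=cap('side'); Q=cloud('side',d)
for y in(.045,-.045): print(y);chk(Q,y,np.arange(.05,.17,.02))
im2,d2=cap('top'); P=cloud('top',d2)
for n,C in(('top',P),('side',Q)):
    m=(C[...,0]>.44)&(C[...,0]<.53)&(C[...,1]>-.07)&(C[...,1]<.02)&(C[...,2]>.066)&(C[...,2]<.095)
    B=C[m]; r=cv2.minAreaRect(np.float32(B[:,:2]*1000)); print(n,m.sum(),r,B[:,2].max(),np.percentile(B[:,2],80))
    T=B[B[:,2]>.077]; print(len(T),T.mean(0),cv2.minAreaRect(np.float32(T[:,:2]*1000)))
cv2.imwrite('pics/g1.png',np.hstack([cv2.resize(im[290:365,340:440],(400,300),interpolation=2),cv2.resize(im2[225:295,400:460],(257,300),interpolation=2)]))
E
```

```text
19.22899862795951 [0.60905301 0.26041862 0.24358571]
0.045
0.07 137 [0.0517 0.1086 0.0309 0.0575]
0.09 62 [0.052  0.108  0.0319 0.057 ]
0.11 138 [0.0523 0.1097 0.0151 0.0734]
0.13 47 [0.0621 0.0945 0.0368 0.0553]
0.15 44 [0.0727 0.0894 0.0383 0.0545]
-0.045
0.07 134 [ 0.0509  0.1078 -0.0577 -0.0336]
0.09 64 [ 0.0529  0.1009 -0.0565 -0.0323]
0.11 155 [ 0.0515  0.1064 -0.0746 -0.0163]
0.13 45 [ 0.0566  0.089  -0.056  -0.0371]
0.15 46 [ 0.0715  0.0886 -0.0525 -0.0368]
top 135 ((485.3475341796875, -24.068523406982422), (14.703701972961426, 38.217140197753906), 74.81649017333984) 0.08768176988634346 0.0837899320832212
115 [ 0.48537141 -0.02378069  0.08221028] ((485.478271484375, -24.104000091552734), (14.703701972961426, 37.946231842041016), 74.81649017333984)
side 342 ((485.1448974609375, -22.795351028442383), (15.344472885131836, 39.19525909423828), 75.44784545898438) 0.0880375772149784 0.08545564133659005
218 [ 0.48425402 -0.02437528  0.08360426] ((485.226806640625, -22.554170608520508), (15.389326095581055, 37.34122848510742), 73.43785858154297)
```

View pics/g1.png

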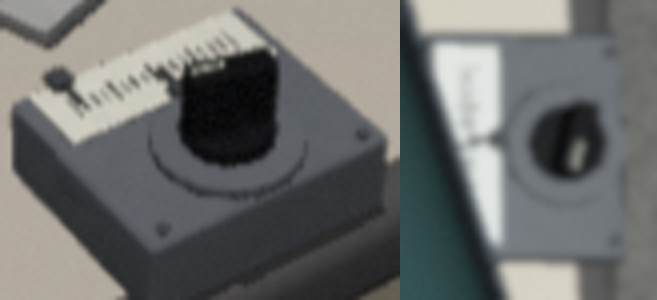

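Both clips hang upright, and the knob grip is centred at (0.485, -0.0235), z about 0.083. Going there.

```bash
python3 - <<'E'
from h import *
rows(.4853,-.0235,.20,75,8)
E
```

```text
8 [[-0.0379, -0.0349, 0.0067, -0.0811], [-0.0334, -0.0392, 0.0067, -0.0811], [-0.0284, -0.043, 0.0067, -0.0811], [-0.023, -0.0461, 0.0067, -0.0811], [-0.0172, -0.0485, 0.0067, -0.0811], [-0.0112, -0.0503, 0.0067, -0.0811], [-0.005, -0.0513, 0.0067, -0.0811], [0.0013, -0.0515, 0.0067, -0.0811]]
```

{"method": "step_arm", "body": {
  "series": [
    [[-0.0379,-0.0349,0,-0.081],[-0.0334,-0.0392,0.006,-0.081],[-0.0284,-0.043,0.007,-0.081],[-0.023,-0.046,0.007,-0.081],[-0.0172,-0.0485,0.007,-0.081],[-0.0112,-0.05,0.01,-0.081],[-0.005,-0.0513,0.01,-0.081],[0.0013,-0.0515,0.007,-0.081]]
  ]
}}

```text
clock: 22.62
eef_pos: [0.4838, -0.0242, 0.1982]
tool_rot: [[-0.967, 0.256, -0.002], [0.256, 0.967, 0.0], [0.002, -0.0, -1.0]]
contact_force: [0.0, -0.3, 0.0]
width: 0.499
grasp_force: 0.0
```

{"method": "step_arm", "body": {
  "series": [
    [[0,0,0,0],[0,0,0,0]]
  ]
}}

```text
clock: 22.88
eef_pos: [0.4851, -0.023, 0.1992]
tool_rot: [[-0.965, 0.262, -0.001], [0.262, 0.965, 0.0], [0.001, 0.0, -1.0]]
contact_force: [-0.3, -0.5, 0.1]
width: 0.499
grasp_force: 0.0
```

```bash
python3 - <<'E'
from h import *
s=bot.state();print(yaw(),s['eef_pos'],s['joint_pos'])
rows(.4853,-.0235,.057,75)
E
```

```text
74.82088223984411 [ 0.48505638 -0.02301428  0.19921457] [-1.23493348e+01  1.19993050e+01 -1.20528471e+01  6.60022483e+01
  1.16421607e-02  2.82977310e+00]
3 [[-0.0002, -0.0002, 0.0632, -0.0007], [-0.0002, -0.0002, 0.0632, -0.0007], [-0.0002, -0.0002, 0.0632, -0.0007]]
```

{"method": "step_arm", "body": {
  "series": [
    [[0,0,0.06,0],[0,0,0.06,0],[0,0,0.05,0],[0,0,0.019,0],[0,0,0,0]]
  ]
}}

```text
clock: 23.5
eef_pos: [0.4848, -0.0223, 0.057]
tool_rot: [[-0.966, 0.26, -0.002], [0.26, 0.966, 0.001], [0.002, -0.0, -1.0]]
contact_force: [0.6, -0.6, -0.4]
width: 0.502
grasp_force: 0.0
```

{"method": "step_arm", "body": {
  "series": [
    [[0,0,0,0],[0,0,0,0],[0,0,0,0],[0,0,0,0],[0,0,0,0]]
  ],
  "jaw": -1,
  "newtons": 40
}}

```text
clock: 24.12
eef_pos: [0.486, -0.0225, 0.059]
tool_rot: [[-0.966, 0.26, 0.002], [0.26, 0.966, 0.002], [-0.002, 0.002, -1.0]]
contact_force: [0.5, 7.7, 4.4]
width: 0.152
grasp_force: 39.6
```

{"method": "step_arm", "body": {
  "series": [
    [[0,0,0,0.11],[0,0,0,0.11],[0,0,0,0.11],[0,0,0,0.11],[0,0,0,0.11],[0,0,0,0.11],[0,0,0,0]]
  ]
}}

```text
clock: 25.0
eef_pos: [0.4855, -0.0228, 0.0589]
tool_rot: [[-0.31, 0.951, 0.001], [0.951, 0.31, 0.001], [0.0, 0.001, -1.0]]
contact_force: [-1.5, 4.1, 6.3]
width: 0.153
grasp_force: 40.0
```

{"method": "step_arm", "body": {
  "series": [
    [[0,0,0,0.11],[0,0,0,0.11],[0,0,0,0.11],[0,0,0,0.11],[0,0,0,0.11],[0,0,0,0.11],[0,0,0,0.11],[0,0,0,0]]
  ]
}}

```text
clock: 26.0
eef_pos: [0.4849, -0.0226, 0.0589]
tool_rot: [[0.744, 0.668, 0.0], [0.668, -0.744, 0.001], [0.001, -0.001, -1.0]]
contact_force: [-5.3, 6.6, 11.0]
width: 0.155
grasp_force: 40.7
```

{"method": "step_arm", "body": {
  "series": [
    [[0,0,0,0.11],[0,0,0,0.11],[0,0,0,0.11],[0,0,0,0],[0,0,0,0]]
  ]
}}

```text
clock: 26.62
eef_pos: [0.4848, -0.0223, 0.0589]
tool_rot: [[0.972, 0.236, 0.0], [0.236, -0.972, 0.002], [0.001, -0.002, -1.0]]
contact_force: [-5.6, 8.3, 11.1]
width: 0.151
grasp_force: 40.9
```

```bash
python3 - <<'E'
from h import *
s=bot.state();print(yaw(),s['eef_pos'],s['joint_pos'],s['width'])
im,d=cap('side'); c=im[285:350,335:435]; cv2.imwrite('pics/g2.png',cv2.resize(c,(800,520),interpolation=2))
E
```

```text
-76.32133662852692 [ 0.48480914 -0.02226832  0.0589201 ] [-1.23320818e+01  1.83396968e+01 -2.71006061e+01  4.45753339e+01
  1.18361250e-01  1.53989276e+02] 0.15130238128757392
```

View pics/g2.png

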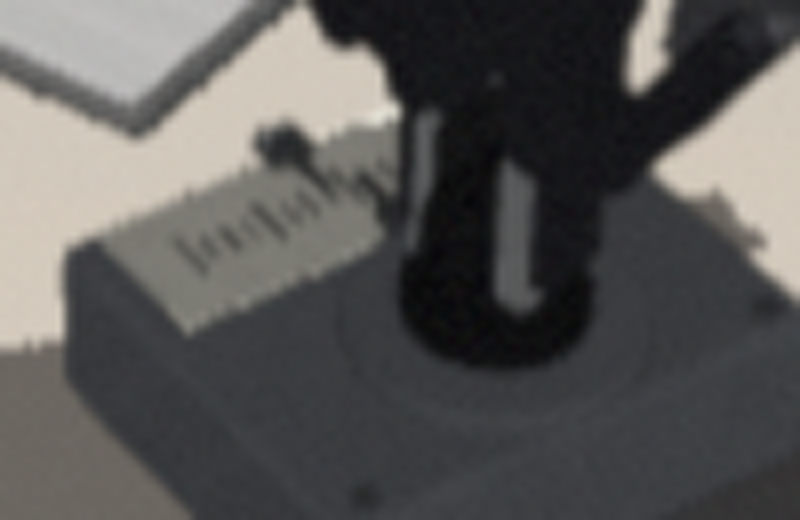

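```bash
python3 - <<'E'
from h import *
np.set_printoptions(precision=4,suppress=True)
im,d=load('side')
g=cv2.cvtColor(im,cv2.COLOR_BGR2GRAY)
print('cols',list(range(364,388)))
for v in range(298,316): print(v,' '.join('%3d'%x for x in g[v,364:388]))
c=lambda p:np.array(p)/8+[335-.44,285-.44]
for z in(.042,.045): print(plane('side',[c((322,187)),c((365,180)),c((105,247)),c((188,335)),c((385,240))],z)[:,:2])
z=np.load('/tmp/side.npz'); d=z['d']; print(deep('side',[[375,308],[381,307],[370,303]],[d[308,375],d[307,381],d[303,370]]))
E
```

```text
cols [364, 365, 366, 367, 368, 369, 370, 371, 372, 373, 374, 375, 376, 377, 378, 379, 380, 381, 382, 383, 384, 385, 386, 387]
298 202 202 201 203 200 202 199 200 201 202 202 201 201 203 200 202 203 204 212 210 179  69  27  32
299 202 202 201 199 198 193 177 183 196 201 202 201 201 202 199 202 205 215 220 195 177  70  35  63
300 202 202 196 172 171 155 127 132 167 195 201 202 200 203 179 171 178 190 187 140 118  47  44  83
301 202 200 181 123 116  85  72  63 106 165 196 204 176 175 141 129 130 131 130 122  96  41  47  86
302 201 198 155  87  82  53  44  44  58 106 159 174 135 131 125 122 123 122 120 120  95  41  45  85
303 203 197 150  80  62  45  43  44  45  62 107 128 124 124 125 124 123 122 120 119  94  41  49  86
304 201 196 175 122  63  45  49  47  43  61 105 122 122 124 123 123 122 123 111 114  94  40  46  86
305 197 174 175 140  86  62  68  66  50  58  99 119 111 120 121 113 113 118  94 100  90  40  47  85
306 175 139 143 126 109  97 100 102  80  56  71  99  91  99 117  97  85 102  99  89  76  35  53  85
307 142 126 124 122 121 118 120 119 111  93  63  70  86  83  97  81  56  7
[... 370 characters left out ...]
 95 118 121 121 123 122 120 101  51  39  39  34  54  60
312 122 108 115 100  81 100 114  99 100 118 112 120 122 122 123 122 121 110  63  45  41  42  66  50
313 116 105 103 114 100  83 100 119 113 120 121 120 122 123 122 122 121 118  95  55  45  54  72  51
314 100 115 106 110 118 102  94 119 122 123 123 121 120 122 122 123 122 118 102  62  52  60  75  45
315  85 108 117 115 121 120 112 122 121 121 123 123 121 122 122 125 128 105  78  61  59  61  71  35
[[0.4835 0.0335]
 [0.4923 0.0302]
 [0.435  0.0436]
 [0.4338 0.0118]
 [0.4843 0.0125]]
[[0.4814 0.0307]
 [0.4901 0.0274]
 [0.4331 0.0407]
 [0.4319 0.0091]
 [0.4821 0.0098]]
[[0.4823 0.0315 0.0439]
 [0.4897 0.0247 0.0472]
 [0.4794 0.0418 0.049 ]]
```

```bash
python3 - <<'E'
from h import *
np.set_printoptions(precision=4,suppress=True)
for z in(.042,.045,.047): print(z,plane('side',[(373.7,306.5),(374.7,307.5),(380,307),(381,308),(382,309.2)],z)[:,:2].round(4).tolist())
im,d=load('side'); 
for u,v in((374,307),(375,308),(380,307),(381,308),(382,309),(372,304)): print(u,v,deep('side',[u,v],d[v,u]))
E
```

```text
0.042 [[0.4842, 0.0376], [0.484, 0.0346], [0.4921, 0.0305], [0.492, 0.0275], [0.4915, 0.0241]]
0.045 [[0.482, 0.0348], [0.4819, 0.0317], [0.49, 0.0277], [0.4898, 0.0247], [0.4893, 0.0213]]
0.047 [[0.4806, 0.0329], [0.4804, 0.0299], [0.4885, 0.0259], [0.4884, 0.0229], [0.4879, 0.0195]]
374 307 [[0.4832 0.0355 0.0429]]
375 308 [[0.4823 0.0315 0.0439]]
380 307 [[0.4903 0.0281 0.0446]]
381 308 [[0.4886 0.0231 0.0467]]
382 309 [[0.4884 0.0201 0.0467]]
372 304 [[0.4831 0.0411 0.0455]]
```

{"method": "step_arm", "body": {
  "series": [
    [[0,0,0,0.1],[0,0,0,0.1],[0,0,0,0],[0,0,0,0]]
  ]
}}

```text
clock: 27.18
eef_pos: [0.4848, -0.0221, 0.0589]
tool_rot: [[0.998, -0.061, 0.0], [-0.061, -0.998, 0.003], [0.0, -0.003, -1.0]]
contact_force: [-6.2, 10.2, 11.2]
width: 0.153
grasp_force: 40.9
```

{"method": "step_arm", "body": {
  "series": [
    [[0,0,0,0],[0,0,0,0],[0,0,0,0],[0,0,-0.04,0],[0,0,-0.06,0],[0,0,-0.06,0],[0,0,0,0]]
  ],
  "jaw": 0
}}

```text
clock: 28.05
eef_pos: [0.4868, -0.0237, 0.1809]
tool_rot: [[0.998, -0.062, 0.005], [-0.062, -0.998, -0.001], [0.005, 0.001, -1.0]]
contact_force: [-0.1, 0.5, -0.7]
width: 0.504
grasp_force: 0.0
```

{"method": "step_arm", "body": {
  "series": [
    [[-0.04,0,0,-0.12],[0,0,0,-0.12],[0,0,0,-0.12],[0,0,0,-0.12],[0,0,0,-0.12],[0,0,0,-0.12],[0,0,0,-0.12],[0,0,0,-0.12]]
  ]
}}

```text
clock: 29.05
eef_pos: [0.4549, -0.0215, 0.1772]
tool_rot: [[0.186, 0.983, -0.001], [0.983, -0.186, 0.0], [-0.0, -0.001, -1.0]]
contact_force: [-0.3, -0.1, -0.8]
width: 0.505
grasp_force: 0.0
```

{"method": "step_arm", "body": {
  "series": [
    [[0,0,0,-0.12],[0,0,0,-0.12],[0,0,0,-0.12],[0,0,0,-0.12],[0,0,0,-0.12],[0,0,0,-0.12],[0,0,0,-0.12],[0,0,0,0]]
  ]
}}

```text
clock: 30.05
eef_pos: [0.455, -0.0215, 0.1773]
tool_rot: [[-0.875, 0.483, -0.001], [0.483, 0.875, 0.0], [0.001, -0.0, -1.0]]
contact_force: [1.3, 0.5, 0.7]
width: 0.501
grasp_force: 0.0
```

```bash
python3 - <<'E'
from h import *
s=bot.state();print(yaw(),s['eef_pos'],s['joint_pos'])
im,d=cap('side');im2,d2=cap('top')
g=cv2.cvtColor(im,cv2.COLOR_BGR2GRAY); g2=cv2.cvtColor(im2,cv2.COLOR_BGR2GRAY)
print('side cols 366..')
for v in range(296,318): print(v,' '.join('%3d'%x for x in g[v,366:394]))
print('top cols 404..')
for v in range(240,280): print(v,' '.join('%3d'%x for x in g2[v,404:430]))
Q=cloud('side',d)
B=Q[(Q[...,0]>.44)&(Q[...,0]<.53)&(Q[...,1]>-.07)&(Q[...,1]<.02)&(Q[...,2]>.066)&(Q[...,2]<.095)]; print(cv2.minAreaRect(np.float32(B[:,:2]*1000)))
cv2.imwrite('pics/g3.png',np.hstack([cv2.resize(im[285:350,345:420],(480,416),interpolation=2),cv2.resize(im2[230:285,400:442],(318,416),interpolation=2)]))
E
```

```text
61.09810921128597 [ 0.45495798 -0.02146406  0.17732291] [-1.29688922e+01  9.80591098e+00 -1.84697693e+01  6.17877781e+01
 -2.80421986e-03  1.59330107e+01]
side cols 366..
296 184 184 183 184 185 184 184 185 184 184 185 184 184 185 183 186 185 185 186 186 188 196 204 208 215 214 216 213
297 183 185 184 184 183 183 183 182 184 184 184 184 184 185 185 185 185 187 194 206 205 208 216 216 215 212 207 183
298 184 185 183 184 181 179 172 181 184 184 185 183 184 184 184 187 195 202 210 218 216 213 212 211 208 176 169 132
299 184 185 182 178 160 145 132 151 178 183 185 184 187 187 190 201 209 213 214 215 208 178 173 174 167 124 115 101
300 184 182 161 142 112  88  82  95 142 177 186 194 201 197 172 208 210 181 176 175 169 127 118 116 117 103  99  96
301 183 179 121  78  75  60  56  50  80 146 196 204 182 170 132 169 171 128 119 118 110 108 108  97 107  99  83  89
302 184 178 114  57  56  43  37  39  46  91 168 171 131 119 115 120 119 111 110 106  84  90 104  85  93 105  92  77
303 184 181 149  91  49  39  40  42  40  63 115 121 112 111 112 112 110 109 102 104  90  72  88  96  91  95 105  92
3
[... 5359 characters left out ...]
02 104 110 114 116 116 115 108  90  70  58  56  56  54  56
275 102  58  50  68  91 110 117 118 116 110 105 102 105 111 115 116 117 116 108  93  70  58  56  56  55  55
276 102  57  49  68  91 109 117 116 114 108 103 102 104 108 112 116 118 116 109  92  71  59  57  56  56  57
277 102  57  48  66  90 108 116 116 114 111 109 108 109 110 113 116 118 116 109  93  72  59  57  57  55  55
278 101  56  49  66  90 109 115 116 116 116 115 115 115 115 116 117 118 116 110  92  71  58  56  56  57  57
279  97  55  49  66  90 108 116 116 116 117 118 117 116 116 116 118 117 116 109  91  71  59  56  57  57  56
((485.5023193359375, -22.58218002319336), (15.944587707519531, 38.34964370727539), 86.03256225585938)
```

View pics/g3.png

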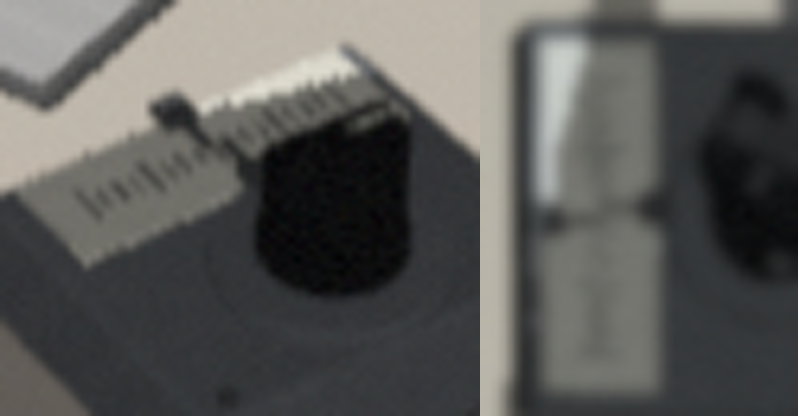

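Pointer is about 1.8 px (about 4.2 mm) short of the index in the top view (rows 258.8 vs 257.0). Regrasping for about 0.35 rad more.

```bash
python3 - <<'E'
from h import *
rows(.4855,-.0228,.12,86.5)
print([plane('side',[(376,306),(381,308)],z)[:,:2].round(4).tolist() for z in (.043,.046)])
E
```

```text
3 [[-0.0121, 0.0061, 0.0256, -0.0992], [-0.0129, 0.0042, 0.0256, -0.0992], [-0.0134, 0.0022, 0.0256, -0.0992]]
[[[0.4874, 0.0355], [0.4913, 0.0266]], [[0.4853, 0.0327], [0.4891, 0.0238]]]
```

{"method": "step_arm", "body": {
  "series": [
    [[-0.012,0.006,0.025,-0.099],[-0.013,0.0042,0.025,-0.099],[-0.0134,0.0022,0.025,-0.099],[0,0,0.05,0],[0,0,0.033,0],[0,0,0,0],[0,0,0,0]]
  ]
}}

```text
clock: 31.02
eef_pos: [0.4862, -0.0229, 0.0604]
tool_rot: [[-0.998, 0.059, 0.001], [0.059, 0.998, -0.0], [-0.001, -0.0, -1.0]]
contact_force: [-0.3, 0.0, 0.1]
width: 0.501
grasp_force: 0.0
```

{"method": "step_arm", "body": {
  "series": [
    [[0,0,0,0],[0,0,0,0],[0,0,0,0],[0,0,0,0],[0,0,0,0]]
  ],
  "jaw": -1
}}

```text
clock: 31.65
eef_pos: [0.4863, -0.0223, 0.0605]
tool_rot: [[-0.998, 0.058, 0.002], [0.058, 0.998, 0.001], [-0.002, 0.001, -1.0]]
contact_force: [-0.8, 4.9, 8.3]
width: 0.159
grasp_force: 39.6
```

{"method": "step_arm", "body": {
  "series": [
    [[0,0,0,0.08],[0,0,0,0.08],[0,0,0,0.073],[0,0,0,0],[0,0,0,0]]
  ]
}}

```text
clock: 32.28
eef_pos: [0.4862, -0.0226, 0.0605]
tool_rot: [[-0.918, 0.396, 0.002], [0.396, 0.918, 0.0], [-0.001, 0.001, -1.0]]
contact_force: [-1.3, 3.1, 9.6]
width: 0.152
grasp_force: 39.7
```

{"method": "step_arm", "body": {
  "series": [
    [[0,0,0,0],[0,0,0,0],[0,0,0,0],[0,0,-0.04,0],[0,0,-0.06,0],[0,0,-0.06,0],[0.08,0,0,0],[0,0,0,0]]
  ],
  "jaw": 0
}}

```text
clock: 33.28
eef_pos: [0.4276, 0.0021, 0.1798]
tool_rot: [[-0.919, 0.395, -0.001], [0.395, 0.919, 0.0], [0.001, -0.0, -1.0]]
contact_force: [1.0, -0.5, -0.6]
width: 0.506
grasp_force: 0.0
```

```bash
python3 - <<'E'
from h import *
s=bot.state();print(yaw(),s['eef_pos'])
im,d=cap('side');im2,d2=cap('top')
g=cv2.cvtColor(im,cv2.COLOR_BGR2GRAY); g2=cv2.cvtColor(im2,cv2.COLOR_BGR2GRAY)
print('side cols 366..')
for v in range(297,313): print(v,' '.join('%3d'%x for x in g[v,366:390]))
print('top cols 404..')
for v in range(250,264): print(v,' '.join('%3d'%x for x in g2[v,404:428]))
Q=cloud('side',d);P=cloud('top',d2)
B=Q[(Q[...,0]>.44)&(Q[...,0]<.53)&(Q[...,1]>-.07)&(Q[...,1]<.02)&(Q[...,2]>.066)&(Q[...,2]<.095)]; print(cv2.minAreaRect(np.float32(B[:,:2]*1000)))
for y in(.045,-.045): print(y);chk(Q,y,np.arange(.07,.17,.04))
for x in(.004,.008,.012):
    w=st(x,.026); m=(np.hypot(P[...,0]-w[0],P[...,1]-w[1])<.004); print(x,np.nanmedian(P[m][:,2]))
m=(P[...,0]>.40)&(P[...,0]<.57)&(P[...,1]>-.09)&(P[...,1]<.08)&(P[...,2]>.036)&(P[...,2]<.044); print(cv2.minAreaRect(np.float32(P[m][:,:2]*1000)))
E
```

```text
66.71707768523453 [0.42763355 0.00212873 0.17984216]
side cols 366..
297 180 180 179 181 181 179 178 174 163 176 180 179 181 181 179 180 179 176 164 152 130 130 114 111
298 180 179 180 180 176 175 151 135 116 147 175 179 180 178 180 175 164 150 131 119 112 111 109 107
299 179 180 181 176 152 134  94  60  55  93 139 173 176 161 161 149 131 116 111 108 107 107 108 107
300 180 181 181 175 111  66  46  35  33  48  80 138 151 129 128 114 111 110 108 109 106 106 108 106
301 180 180 181 174 109  50  40  36  38  38  46  84 117 112 109 109 108 105 107 106  97 107 105  93
302 179 180 181 176 144  78  40  37  40  37  41  61 104 110 109 109 107 108 107 103  83  90 103  85
303 180 180 179 175 157 108  60  47  46  50  42  54  94 107 108 108 108 107  99 102  87  69  86  92
304 176 177 164 149 131 119  91  77  82  83  60  45  73  97 107 107  98 103  99  87  82  60  51  75
305 160 150 131 114 109 111 105 102 106 102  78  56  49  70  96 104  83  89  99  77  49  41  17  28
306 127 116 110 108 107 110 107 108 108 106  80  66  57  50  73  88  88  82  87  68  26  19  13  13
307 111 108 108 108 109 109 109
[... 1712 characters left out ...]
114 115 116 115 112 108 102  91  67  46  37  36  35  31  27  24  31  41
262  63  44  50  71  95 111 115 117 116 114 110 106  99  84  59  42  40  43  41  38  34  31  36  41
263  64  46  49  71  95 111 115 116 116 114 109 102  92  72  50  39  42  44  42  41  39  37  37  41
((485.07611083984375, -22.920616149902344), (17.6752872467041, 38.57551193237305), 67.72758483886719)
0.045
-0.045
0.07 129 [ 0.0529  0.1072 -0.058  -0.0341]
0.11 155 [ 0.0511  0.1069 -0.0744 -0.0151]
0.15 50 [ 0.0728  0.0881 -0.0519 -0.0367]
0.004 0.006790423446156213
0.008 0.012431010008147392
0.012 0.012364229048450248
((486.28131103515625, -3.1014328002929688), (102.45179748535156, 117.77460479736328), 89.33866119384766)
```

Pointer and index are collinear in the side view, and both sit at row 257 in the top view. Retreating for a last check of clip A.

{"method": "step_arm", "body": {
  "series": [
    [[0.06,0,-0.05,0],[0.06,0,-0.05,0],[0,-0.06,0,0],[0,-0.06,0,0],[0,0,0,0],[0,0,0,0]]
  ]
}}

```text
clock: 34.12
eef_pos: [0.313, -0.0462, 0.2545]
tool_rot: [[-0.918, 0.397, 0.0], [0.397, 0.918, 0.0], [0.0, 0.0, -1.0]]
contact_force: [-1.0, 0.0, 1.6]
width: 0.501
grasp_force: 0.0
```

```bash
python3 - <<'E'
from h import *
s=bot.state();print(s['eef_pos'],s['contact_force'])
im,d=cap('side');im2,d2=cap('top'); P=cloud('top',d2); Q=cloud('side',d)
for n,C in(('side',Q),('top',P)):
  for y in(.045,-.045): print(n,y);chk(C,y,np.arange(.07,.17,.04))
for x in(.006,.009,.012):
    w=st(x,.026); m=(np.hypot(P[...,0]-w[0],P[...,1]-w[1])<.004); print(x,np.nanmedian(P[m][:,2]))
E
```

```text
[ 0.31299148 -0.04619318  0.25451458] [-1.04962493  0.00629016  1.61124338]
side 0.045
0.07 143 [0.053  0.1101 0.0308 0.0603]
0.11 143 [0.0529 0.1067 0.0151 0.0745]
0.15 45 [0.0709 0.0885 0.0371 0.0539]
side -0.045
0.07 132 [ 0.0525  0.1089 -0.0589 -0.0341]
0.11 149 [ 0.0513  0.107  -0.0746 -0.0159]
0.15 44 [ 0.0726  0.0865 -0.0536 -0.0369]
top 0.045
0.07 13 [0.0541 0.0979 0.0346 0.0587]
0.11 82 [0.0538 0.1038 0.0154 0.0745]
0.15 20 [0.0732 0.0893 0.0376 0.0523]
top -0.045
0.07 15 [ 0.0542  0.1001 -0.0547 -0.0312]
0.11 82 [ 0.0546  0.0969 -0.0745 -0.0158]
0.15 25 [ 0.0735  0.088  -0.0521 -0.038 ]
0.006 0.00999136741231288
0.009 0.010695764872159175
0.012 0.011140744796599322
```

```bash
python3 -c "
from bench import order
print(order.finish_job())"
```

```text
the job is handed in; nothing more can be done
None
```

The job is handed in (no verdict came back): on my last measurements the one plate lies flat in the left pocket, both weights hang upright on the bar, and the pointer is level with the index; I judged the gates shut from how far each weight sat down on the bar, not by seeing them.

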